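# Lock the key paddles in their dock for the night

## Robot

A 6-joint arm with a two-finger parallel gripper is mounted at the origin on the work surface. World frame = base frame: x ahead of the robot, y to its left, z up, the work surface at z = 0. Lengths are in m, angles in rad, forces in N, time in s.
With the tool pointing down it reaches from about 0.225 to 0.875 m from the base axis. Payload 3.4 kg.
Tool frame: the origin (TCP) lies between the finger pads; the fingertips stand 25 mm ahead of it and the grasp point (between the pads) lies 6 mm ahead of it (manip.tips_ahead is the distance from the TCP to the fingertips, in m); z points along the fingers, x is the direction in which the jaws open and shut, and the axes are right-handed (so a half turn about z gives the same grasp; the last joint's range is limited). The gripper opens to 85 mm and grips with 20 to 120 N. Pads are 22 mm wide; open, the fingers measure 114 mm over their backs; the gripper's body (76 mm by 85 mm) begins 54 mm behind the grasp point. The pads swing forward as they close: fully open they stand 13 mm farther back than shut.
Start: joints at [1.008, 0.276, 1.505, -0, 1.361, -0.121], TCP at [0.246, 0.52, 0.256] pointing down, gripper open.
Joint ranges: [-2.89, 2.89], [-0.75, 2.08], [0.22, 2.7], [-1.18, 4.32], [0.11, 2.71], [-2.7, 2.7]. Speed limits (rad/s): [2.57, 2.57, 3.14, 3.14, 3.14, 3.14].

## Interface

Orientations are given as a unit quaternion [w, x, y, z].
In Python, from rig import manip gives the robot as it stands. The module is installed in compiled form; this text tells all that it offers.
- The arm moves only by the tool send_rows, never from a script. Its argument "plan" is a list of rows, each an object with "linear": the shift along the tool's x, y, z in m, a list of three; "delta_rot": the turn, a rotation vector about the tool's x, y, z in degrees, a list of three; "fingers": the finger opening in m, from 0 to 0.0854. A call has 1 to 12 rows; each row shifts and turns the pose as measured when the row begins, along the tool's axes as they then stand; what a row does not reach is not made up. A row lasts 1/12 s, in which the tool goes at most 41.7 mm and 7.16 degrees, less where a joint would pass 70% of its speed; a pose out of reach is approached as far as the arm can. A call with a gripper value outside its range is refused whole. The fingers move at their own pace and stop on an object; "force" is the grip in N (left out, the last holds). Time passes only in rows, so rows that do not move let the fingers close. It gives the time, the measured TCP pose, the force and the opening at its end, in the units of the state.
- manip.get_state(): the state, without advancing time (a new reading comes with each control period).
- manip.get_image(name): name is "side" or "top" or "wrist"; returns the picture (384x512x3 uint8, red, green, blue); there is no depth.
- manip.camera_info(name): a dict with "K" (3x3 intrinsics, pixels), "dist" ([k1, k2, p1, p2, k3] as OpenCV has them; the pictures are not rectified), "rvec" (rotation vector, rad) and "tvec" (3), from world to camera coordinates, as OpenCV has them. Camera axes: x right, y down, z forward; pixel columns grow to the right and rows downward; lengths in m; the calibration is good to about 2 mm. A picture is of the moment at which its call begins: read the wrist's pose just before it. camera_info takes no time and is no camera call; for the wrist camera it gives the pose at the moment of the call.
- manip.sign_off(): hands the job in, once; it reports no verdict.
Trained networks look in the newest picture that a camera, given by its name, has taken for a name from the list of things; names that differ only in an ending like _2 or _b are one class to them, and where a whole thing is asked for, a point or a joint stands for the part that bears it (a point fixed in the world has none). Each returns a list of dicts, best first, with "p" (0 to 1); they miss things now and then, are a little off and sometimes report something else, mostly with a low value. They report only what shows in the picture. A call takes as long as a camera call.
- manip.find_in(thing, camera): "extent" ([left, top, right, bottom] in pixels, round what is visible of it).
- manip.masks_of(thing, camera): "pixels" (384x512 bool, what is visible of it) and "extent" ([left, top, right, bottom] in pixels, round what is visible of it).
The state is a dict: "clock": time; "qpos": joint angles; "qd": joint speeds; "effort": joint torques, N m; "position": TCP position; "ee_rot": TCP orientation; "contact_force": force on the tool from outside, world axes, zero at the start; "moment": the same for the moment, N m; "width": finger opening in m.
Only numpy, scipy, OpenCV 4.12 (cv2) and the standard library are available. Lean on these libraries where they do the work, as an engineer would, in place of code of your own. Each camera call takes 0.05 s, during which the arm holds its last target. There are 200 camera calls.

## Task

Gently slide the untidy stack of three wooden key paddles on the dock into the corner between its two steel stops, so that all the holes line up over the hole in the dock's block. Then take the locking pin from its wooden rest and push it down through all three paddles into the block until it is fully home, with its knob sitting on the top paddle, and let go. Push with no more force than is needed, and leave the other things on the desk where they are.

Things in the scene. Friction and masses are not known exactly. Their poses are not given: they have to be found in the camera images.
- dock: Grey steel base plate of the dock, 190 x 136 mm, 10 mm thick, fixed to the desk; origin under its centre, z up. A fixed brown wooden block 150 x 100 x 24 mm stands square on it, upper face 34 mm above the desk, with two steel stops 22 mm high. The block was bolted down through slots by eye: its centre is up to 14 mm from the plate's, either way, along both x and y, and is not measured.
- block_top (a point): Over the plate's centre, at the height of the block's upper face; x towards the end stop, y towards the side fence. Were the block centred, the side fence's inner face would be at y = +34 mm (x = -38 to 50), the end stop's at x = +57 mm (y = -18 to 26), the 16 mm hole at x = 32, y = 4 mm; all shift with the block. The -x and -y sides are open. Over 40 N on the block or stops is damage.
- plug (a joint): Stiff plug inside the block's hole, in m pushed down. At 0 its top is 12 mm below the hole's mouth. It gives way downward under about 8 N, stays where it is pushed, and has 12 mm of travel. A pin that is merely dropped in stops on it, 10 mm short of home.
- paddle_low: The lowest of three equal loose varnished plywood paddles, 8 mm thick, about 40 g: body 90 x 60 mm, a 24 mm wide tab sticking out 26 mm from the middle of its -x end, and a vertical 14 mm hole 20 mm from the body's middle towards +x. Origin under the middle of the body; x along the paddle away from the tab, z up. 
- paddle_mid: The middle paddle, 8 mm higher, same shape and axes. At the start every paddle lies 9 to 23 mm short of both stops, turned by up to 6 degrees. With its +x end against the end stop and its +y edge against the side fence, each paddle's hole lies exactly over the block's hole. Sliding the stack takes about 2 N; fingers that push too high ride over the lowest paddle.
- paddle_top: The top paddle, 16 mm higher than the lowest, its upper face 24 mm above the block; same shape and axes. A flat brass key is set in its face.
- hole_low (a point): Centre of the lowest paddle's hole, at mid-thickness (4 mm above its underside). Axes as the paddle's: from here the body ends 25 mm towards +x, 65 mm towards -x, 30 mm to either side; the tab ends 91 mm towards -x.
- hole_mid (a point): The same point of the middle paddle.
- hole_top (a point): The same point of the top paddle.
- pin_knob (a point): Centre of the black knob of the 100 g locking pin, the place to grasp: an upright cylinder 22 mm in diameter, reaching 22 mm above and below this point. z is the pin's axis, up. At the start the pin stands in its rest, a fixed light wooden block 60 x 60 mm, 50 mm high, its shank in a loose 15 mm hole, the knob's flat underside on the block.
- pin_nose (a point): Lower end of the pin, 68 mm below the knob's centre. The steel shank below the knob is 46 mm long and 12 mm in diameter, its lowest 9 mm tapering to 6 mm. Fully home, the nose is 22 mm below the mouth of the hole's mouth and the knob stands on the top paddle; the last 10 mm push the stiff plug down, then the pin stops hard.
- padlock: Bystander: brass padlock lying flat, 36 x 44 x 18 mm with a steel shackle on its +x side; origin under its centre.
- tape_roll: Bystander: clear roll of tape lying flat, 60 mm across, 18 mm high; origin under its centre.
- paper_cup: Bystander: white cup 84 mm wide, 115 mm high; origin under its centre.
- sauce: Bystander: amber bottle 52 mm wide, 150 mm high; origin under its centre.
- stapler: Bystander: stapler 140 mm long (along its y), 44 mm high; origin under its centre.
- pen_cup: Bystander: black pen cup 76 mm wide, 95 mm high; origin under its centre.
- calculator: Bystander: grey calculator 130 x 75 x 18 mm; origin under its centre.
- pin: The whole locking pin; its origin is the nose point.

How it is judged:
At the end, for the whole second after the job is handed in: All three paddles lie stacked flat on the dock block, square to it within 4 degrees, their holes within 3 mm of one another; the pin stands upright within 4.5 degrees through all of them, its nose at least 19.5 mm below the mouth of the block's hole (22 mm is fully home), released and at rest (horizontal distance between hole_low and hole_mid below 0.003 m and horizontal distance between each of hole_mid, hole_low and hole_top below 0.003 m and angle between the x axis of each of hole_low, hole_mid, hole_top and the x axis of dock, either way round below 0.07 rad and z of hole_low in the frame of dock between 0.035 and 0.041 m and z of hole_mid in the frame of dock between 0.043 and 0.049 m and z of hole_top in the frame of dock between 0.051 and 0.057 m and x of hole_low in the frame of dock between 0.014 and 0.05 m and y of hole_low in the frame of dock between -0.014 and 0.022 m and z of pin_nose in the frame of dock below 0.0145 m and horizontal distance between pin_nose and hole_low below 0.003 m and horizontal distance between pin_nose and hole_top below 0.004 m and angle between the z axis of pin_knob and the z axis of dock, either way round below 0.08 rad and linear speed of pin below 0.01 m/s and contact force between the fingers and pin below 0.1 N); the robot touches nothing.
It fails at once if the dock's block and stops were pressed with more than 40 N (contact force between block and anything else above 40 N).
It fails at once if a bystander was moved by more than 30 mm or knocked over (distance of any of padlock, tape_roll, paper_cup, sauce, stapler, pen_cup, calculator from where it was at the start of the episode above 0.03 m or angle between any of padlock, tape_roll, paper_cup, sauce, stapler, pen_cup, calculator's own z axis and vertical above 0.3 rad).
It also fails if it takes over 72 s, if anything falls off the work surface, if the arm or the gripper's body presses on something with over 40 N, if the wrist force passes 120 N, or if a joint passes its speed limit or range.

## Working session

There is one attempt and no reset: what is moved stays moved. The work goes in short steps, Python scripts to look and compute and a tool call to move; the robot and the scene stay as the last step left them, time stands still between calls to the robot, and variables do not carry over. Pictures are saved under pics/ and viewed, about 8 in all and at most 12, crops included, and the job is handed in when it is done.

Besides the shell and the picture viewer there is one more tool, called after ">>>" in YAML: its name, and indented under it one key for each argument. send_rows: Moves the arm, as the interface text tells. Its arguments: {"type":"object","properties":{"plan":{"type":"array","items":{"type":"object","properties":{"linear":{"type":"array","items":{"type":"number"}},"delta_rot":{"type":"array","items":{"type":"number"}},"fingers":{"type":"number"}}}},"force":{"type":"number"}},"required":["plan"]}

```bash
mkdir -p pics; cat > h.py <<'E'
import numpy as np, cv2
from rig import manip
def cam(n):
    c=manip.camera_info(n); return np.array(c["K"],float),np.array(c["dist"],float),np.array(c["rvec"],float).reshape(3),np.array(c["tvec"],float).reshape(3)
def ray(n,uv,z,c=None):
    K,d,r,t=c or cam(n); R=cv2.Rodrigues(r)[0]
    p=cv2.undistortPoints(np.array(uv,float).reshape(-1,1,2),K,d).reshape(-1,2)
    D=np.c_[p,np.ones(len(p))]@R; o=-R.T@t
    return o+D*((z-o[2])/D[:,2])[:,None]
def proj(n,P,c=None):
    K,d,r,t=c or cam(n); return cv2.projectPoints(np.array(P,float).reshape(-1,1,3),r,t,K,d)[0].reshape(-1,2)
def save(im,f,crop=None,s=1):
    if crop: im=im[crop[1]:crop[3],crop[0]:crop[2]]
    cv2.imwrite("pics/"+f,cv2.resize(im[:,:,::-1],None,fx=s,fy=s,interpolation=cv2.INTER_CUBIC))
E
python3 - <<'E'
from h import *
np.set_printoptions(precision=4,suppress=True)
s=manip.get_state();print(s)
ims=[manip.get_image(n) for n in ("top","side")]
save(ims[0],"top.png",None,1.5);save(ims[1],"side.png",None,1.5)
for t in ["dock","paddle_low","paddle_mid","paddle_top","pin","pin_knob","padlock","tape_roll","paper_cup","sauce","stapler","pen_cup","calculator"]:
    for n in ("top",):
        print(t,n,[(np.round(q["extent"]),round(q["p"],2)) for q in manip.find_in(t,n)[:2]])
for n in ("top","side"):
    K,d,r,t=cam(n);print(n,K.ravel(),d,-cv2.Rodrigues(r)[0].T@t)
E
```

```text
{'clock': 0.0, 'qpos': array([ 1.008 ,  0.2766,  1.5061,  0.0001,  1.3607, -0.121 ]), 'qd': array([ 0.0011, -0.0017, -0.0015,  0.0024, -0.0009, -0.0008]), 'effort': array([ -0.0001, -41.6774, -24.5808,   0.0001,   0.011 ,   0.    ]), 'position': array([0.2456, 0.5194, 0.2554]), 'ee_rot': array([ 0.0004,  0.8449,  0.535 , -0.0008]), 'contact_force': array([-0.1296, -0.5113,  0.2948]), 'moment': array([ 0.0276, -0.0438,  0.0353]), 'width': 0.08525014718954069}
dock top [(array([165., 178., 222., 237.]), 0.71), (array([176., 180., 203., 225.]), 0.4)]
paddle_low top [(array([184., 222., 191., 225.]), 0.53)]
paddle_mid top [(array([191., 184., 202., 192.]), 0.61)]
paddle_top top [(array([175., 185., 204., 223.]), 0.72), (array([191., 185., 201., 191.]), 0.22)]
pin top [(array([163., 167., 220., 239.]), 0.23)]
pin_knob top [(array([308., 216., 313., 224.]), 0.54), (array([162., 170., 216., 240.]), 0.17)]
padlock top [(array([185., 180., 202., 222.]), 0.75), (array([247., 230., 260., 252.]), 0.71)]
tape_roll top [(array([238., 169., 262., 186.]), 0.76)]
paper_cup top [(array([223., 110., 252., 141.]), 0.88)]
sauce top [(array([287., 114., 308., 138.]), 0.59), (array([306., 214., 313., 224.]), 0.59)]
stapler top [(array([162., 128., 207., 149.]), 0.82)]
pen_cup top [(array([379., 160., 414., 187.]), 0.75)]
calculator top [(array([113., 216., 147., 257.]), 0.98), (array([288., 115., 306., 140.]), 0.51)]
top [389.2251   0.     249.1751   0.     389.2251 186.7331   0.       0.
   1.    ] [-0.0032  0.      0.      0.      0.    ] [ 0.5201 -0.0104  1.2242]
side [411.8138   0.     254.5086   0.     411.8138 190.8434   0.       0.
   1.    ] [-0.1427  0.      0.      0.      0.    ] [ 0.1874 -0.6703  0.7371]
```

```bash
python3 - <<'E'
from h import *
np.set_printoptions(precision=4,suppress=True)
a=cv2.imread("pics/top.png"); a=cv2.resize(a,(512,384))
im=manip.get_image("top")
c1=im[155:260,145:275]; c2=im[190:250,280:345]
A=cv2.resize(c1,None,fx=6,fy=6,interpolation=cv2.INTER_CUBIC)
cv2.imwrite("pics/c1.png",A[:600,:,::-1])
for n,uv,z in [("dockc",[193.5,207.5],.034),("pad",[189,204],.058),("knob",[310,219],.09),("padlock",[253,241],.01),("tape",[250,177],.01),("cup",[237,125],.1),("calc",[130,236],.01),("stapler",[185,139],.03),("sauce",[297,127],.13)]:
    print(n,ray("top",uv,z))
E
```

```text
dockc [[0.5443 0.1796 0.034 ]]
pad [[0.5545 0.1893 0.058 ]]
knob [[ 0.5047 -0.1675  0.09  ]]
padlock [[ 0.4383 -0.0007  0.01  ]]
tape [[0.6375 0.0055 0.01  ]]
cup [[0.7825 0.0401 0.1   ]]
calc [[0.4591 0.3824 0.01  ]]
stapler [[0.7578 0.2058 0.03  ]]
sauce [[ 0.7665 -0.1319  0.13  ]]
```

View pics/top.png

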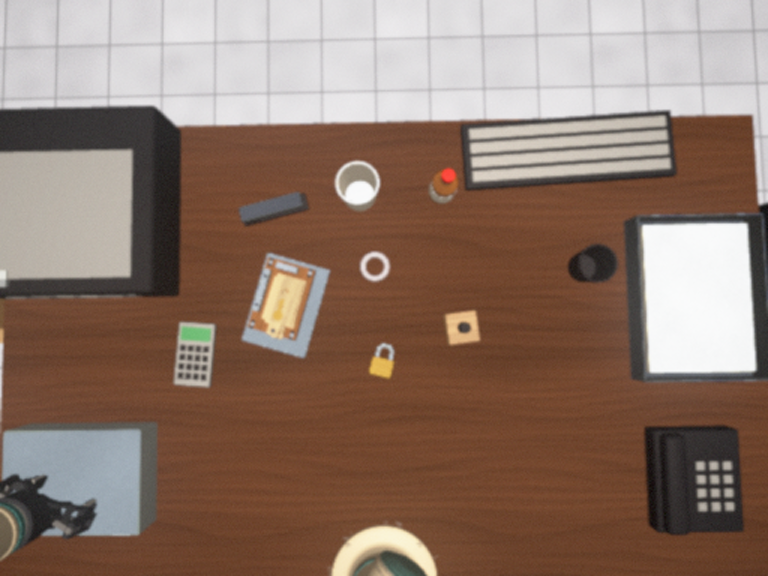

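View pics/c1.png

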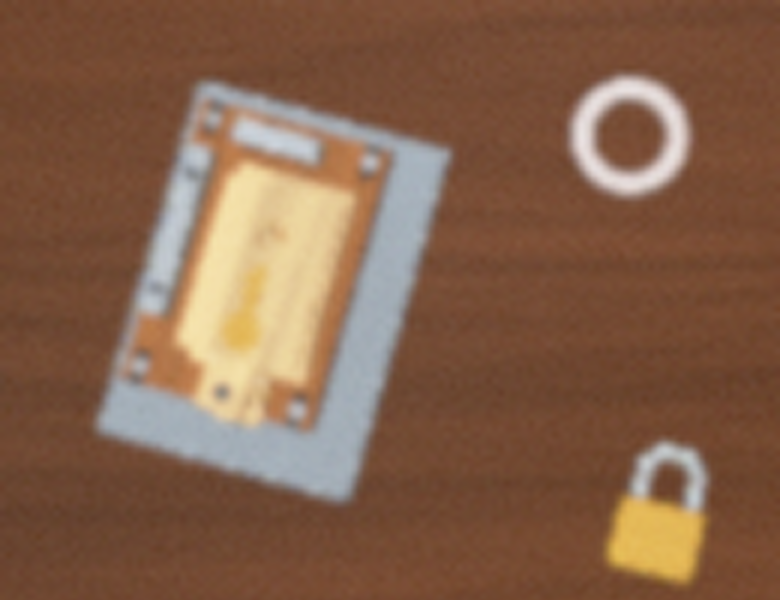

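The top view shows the dock at about (250–330, 253–357), with the stack on it, the end stop at its upper end and the fence on its left. The pin rest is at (463, 328). In the crop the block is shifted up and left on the plate. The dock x axis is about -16° in world.

```bash
cat >> h.py <<'E'
from scipy.spatial.transform import Rotation as Ro
def pose():
    s=manip.get_state(); q=s["ee_rot"]; return s,np.array(s["position"]),Ro.from_quat([q[1],q[2],q[3],q[0]])
def plan(target,yaw,n):
    "rows to target, tool down with jaw axis x at world yaw (deg); rounded"
    s,p,R=pose(); T=Ro.from_matrix(np.c_[[np.cos(np.radians(yaw)),np.sin(np.radians(yaw)),0],[np.sin(np.radians(yaw)),-np.cos(np.radians(yaw)),0],[0,0,-1]])
    rv=np.degrees((R.inv()*T).as_rotvec()); print("pos",p.round(4),"total tool-frame shift",R.inv().apply(np.array(target)-p).round(4),"rotvec",rv.round(2))
    out=[];st=(np.array(target)-p)/n
    for i in range(n):
        out.append({"linear":[round(float(v),4) for v in R.inv().apply(st)],"delta_rot":[round(float(v),2) for v in rv/n]}); R=R*Ro.from_rotvec(np.radians(rv/n))
    import json;print(json.dumps(out))
E
python3 - <<'E'
from h import *
np.set_printoptions(precision=4,suppress=True)
c=np.array([[200,80],[450,148],[350,500],[97,432]])/6+[145-.4,155-.4]
P=ray("top",c,.01);print(P)
e=P[0]-P[3]+P[1]-P[2];print("yaw",np.degrees(np.arctan2(e[1],e[0])),P.mean(0), np.linalg.norm(P[0]-P[3]),np.linalg.norm(P[0]-P[1]))
print(manip.tips_ahead)
plan([.52,.19,.27],-16,12)
E
```

```text
[[0.67   0.232  0.01  ]
 [0.632  0.101  0.01  ]
 [0.45   0.1546 0.01  ]
 [0.4869 0.2861 0.01  ]]
yaw -16.42889225599472 [0.5597 0.1934 0.01  ] 0.1909133912170484 0.13642962456011845
0.025
pos [0.2459 0.5198 0.2564] total tool-frame shift [-0.1809  0.3888 -0.0137] rotvec [-0.01 -0.01 80.69]
[{"linear": [-0.0151, 0.0324, -0.0011], "delta_rot": [-0.0, -0.0, 6.72]}, {"linear": [-0.0112, 0.0339, -0.0011], "delta_rot": [-0.0, -0.0, 6.72]}, {"linear": [-0.0071, 0.035, -0.0011], "delta_rot": [-0.0, -0.0, 6.72]}, {"linear": [-0.003, 0.0356, -0.0011], "delta_rot": [-0.0, -0.0, 6.72]}, {"linear": [0.0012, 0.0357, -0.0011], "delta_rot": [-0.0, -0.0, 6.72]}, {"linear": [0.0054, 0.0353, -0.0011], "delta_rot": [-0.0, -0.0, 6.72]}, {"linear": [0.0095, 0.0345, -0.0011], "delta_rot": [-0.0, -0.0, 6.72]}, {"linear": [0.0135, 0.0331, -0.0011], "delta_rot": [-0.0, -0.0, 6.72]}, {"linear": [0.0172, 0.0313, -0.0011], "delta_rot": [-0.0, -0.0, 6.72]}, {"linear": [0.0208, 0.0291, -0.0011], "delta_rot": [-0.0, -0.0, 6.72]}, {"linear": [0.024, 0.0264, -0.0011], "delta_rot": [-0.0, -0.0, 6.72]}, {"linear": [0.027, 0.0234, -0.0011], "delta_rot": [-0.0, -0.0, 6.72]}]
```

>>> send_rows:
  plan:
    - {"linear": [-0.015,0.032,-0.001],"delta_rot": [0,0,6.7]}
    - {"linear": [-0.011,0.034,-0.001],"delta_rot": [0,0,6.7]}
    - {"linear": [-0.007,0.035,-0.001],"delta_rot": [0,0,6.7]}
    - {"linear": [-0.003,0.036,-0.001],"delta_rot": [0,0,6.7]}
    - {"linear": [0.001,0.036,-0.001],"delta_rot": [0,0,6.7]}
    - {"linear": [0.005,0.035,-0.001],"delta_rot": [0,0,6.7]}
    - {"linear": [0.01,0.034,-0.001],"delta_rot": [0,0,6.7]}
    - {"linear": [0.013,0.033,-0.001],"delta_rot": [0,0,6.7]}
    - {"linear": [0.017,0.031,-0.001],"delta_rot": [0,0,6.7]}
    - {"linear": [0.021,0.029,-0.001],"delta_rot": [0,0,6.7]}
    - {"linear": [0.024,0.026,-0.001],"delta_rot": [0,0,6.7]}
    - {"linear": [0.027,0.023,-0.001],"delta_rot": [0,0,6.7]}

```text
$.plan[0]: bad value
```

```bash
python3 - <<'E'
from h import *
np.set_printoptions(precision=4,suppress=True)
plan([.52,.19,.27],-16.4,2)
print(proj("wrist",[[.5597,.1934,.034],[.5597,.1934,.01]]))
K,d,r,t=cam("wrist");print(K.ravel(),-cv2.Rodrigues(r)[0].T@t)
save(manip.get_image("wrist"),"w1.png",None,1.5)
E
```

```text
pos [0.2459 0.5198 0.2564] total tool-frame shift [-0.1809  0.3888 -0.0137] rotvec [-0.01 -0.01 81.09]
[{"linear": [-0.0905, 0.1944, -0.0068], "delta_rot": [-0.0, -0.0, 40.54]}, {"linear": [0.0576, 0.2065, -0.0068], "delta_rot": [-0.0, -0.0, 40.54]}]
[[142.3834 445.3815]
 [147.6573 428.6559]]
[308.3067   0.     251.1004   0.     308.3067 189.254    0.       0.
   1.    ] [0.1828 0.5502 0.3729]
```

View pics/w1.png

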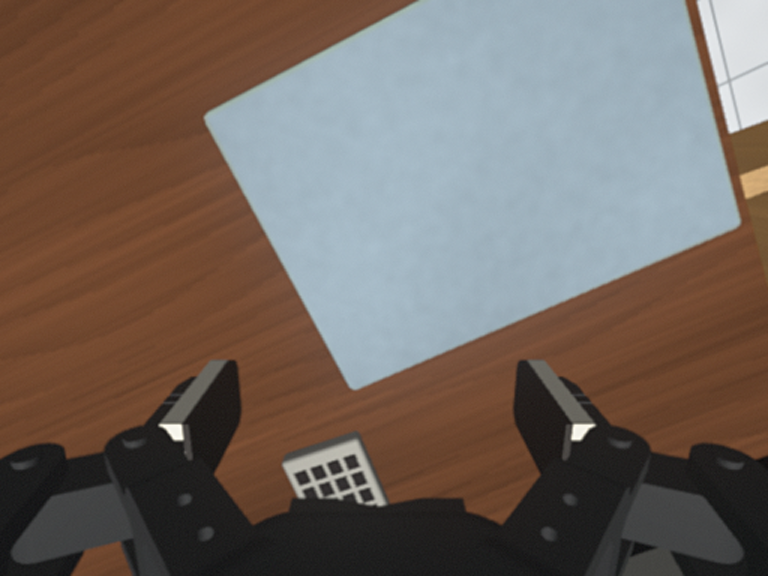

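The call was refused, probably because every row needs `fingers`. The picture shows only the box top, the calculator and the fingers, so I'm resending.

>>> send_rows:
  plan:
    - {"linear": [-0.015,0.034,-0.001],"delta_rot": [0,0,6.7],"fingers": 0.06}
    - {"linear": [-0.011,0.036,-0.001],"delta_rot": [0,0,6.7],"fingers": 0.06}
    - {"linear": [-0.007,0.037,-0.001],"delta_rot": [0,0,6.7],"fingers": 0.06}
    - {"linear": [-0.003,0.038,-0.001],"delta_rot": [0,0,6.7],"fingers": 0.06}
    - {"linear": [0.001,0.038,-0.001],"delta_rot": [0,0,6.7],"fingers": 0.06}
    - {"linear": [0.005,0.038,-0.001],"delta_rot": [0,0,6.7],"fingers": 0.06}
    - {"linear": [0.01,0.037,-0.001],"delta_rot": [0,0,6.7],"fingers": 0.06}
    - {"linear": [0.013,0.036,-0.001],"delta_rot": [0,0,6.7],"fingers": 0.06}
    - {"linear": [0.017,0.034,-0.001],"delta_rot": [0,0,6.7],"fingers": 0.06}
    - {"linear": [0.021,0.032,-0.001],"delta_rot": [0,0,6.7],"fingers": 0.06}
    - {"linear": [0.024,0.029,-0.001],"delta_rot": [0,0,6.7],"fingers": 0.06}
    - {"linear": [0.027,0.026,-0.001],"delta_rot": [0,0,6.7],"fingers": 0.06}

```text
clock: 1.85
position: [0.5305, 0.1518, 0.2677]
ee_rot: [-0.004, 0.987, -0.163, 0.001]
contact_force: [0.8, 0.8, 0.2]
width: 0.0603
```

```bash
python3 - <<'E'
from h import *
np.set_printoptions(precision=4,suppress=True)
plan([.546,.145,.27],-16.4,4)
print(proj("wrist",[[.5597,.1934,.034],[.5597,.1934,.01]]),pose()[0]["width"],manip.tips_ahead)
E
```

```text
pos [0.5305 0.1518 0.2677] total tool-frame shift [ 0.0168  0.0014 -0.0023] rotvec [-0.45  0.   -2.34]
[{"linear": [0.0042, 0.0004, -0.0006], "delta_rot": [-0.11, 0.0, -0.58]}, {"linear": [0.0042, 0.0004, -0.0006], "delta_rot": [-0.11, 0.0, -0.58]}, {"linear": [0.0042, 0.0004, -0.0006], "delta_rot": [-0.11, 0.0, -0.58]}, {"linear": [0.0042, 0.0005, -0.0006], "delta_rot": [-0.11, 0.0, -0.58]}]
[[263.6247 122.8215]
 [262.8415 121.5759]] 0.06025770585864956 0.025
```

>>> send_rows:
  plan:
    - {"linear": [0.008,0,-0.001],"delta_rot": [-0.2,0,-1.2],"fingers": 0.06}
    - {"linear": [0.008,0,0],"delta_rot": [-0.2,0,-1.2],"fingers": 0.06}
    - {"linear": [0,0,0],"delta_rot": [0,0,0],"fingers": 0.06}

```text
clock: 2.1
position: [0.5512, 0.139, 0.2686]
ee_rot: [0.001, 0.989, -0.147, 0.002]
contact_force: [0.3, -0.7, -1.3]
width: 0.0598
```

```bash
python3 - <<'E'
from h import *
np.set_printoptions(precision=4,suppress=True)
plan([.546,.145,.27],-16.4,1)
import pickle
c=cam("wrist"); im=manip.get_image("wrist"); pickle.dump((c,im),open("w2.pkl","wb"))
save(im,"w2.png",(110,30,400,240),2.7)
E
```

```text
pos [0.5512 0.139  0.2686] total tool-frame shift [-0.0067 -0.0042 -0.0014] rotvec [ 0.1  -0.22 -0.45]
[{"linear": [-0.0067, -0.0042, -0.0014], "delta_rot": [0.1, -0.22, -0.45]}]
```

View pics/w2.png

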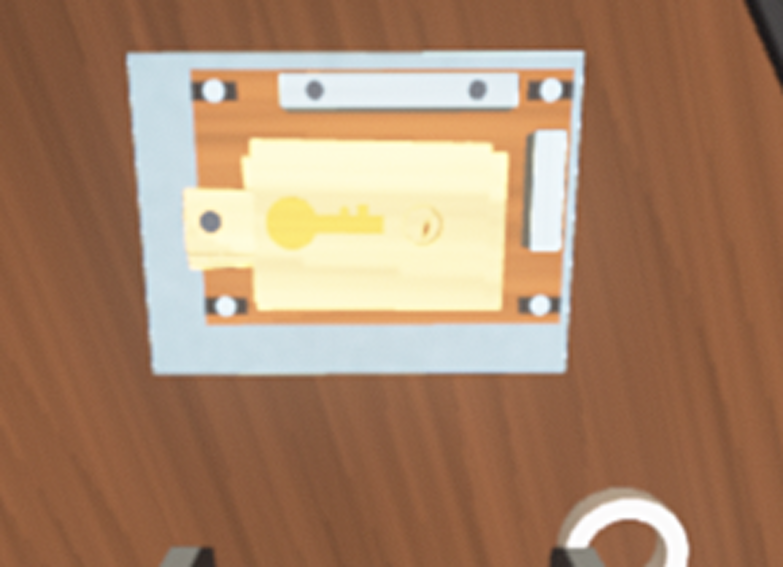

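The picture shows the block at (190–575, 70–325) with a bolt at each corner. The fence's lower edge is at y≈108, the end stop's inner face at x≈527, and the stack spans (243–508, 140–312).

```bash
cat >> h.py <<'E'
DC=np.array([.5597,.1934]);YW=np.radians(-16.4)
A=np.array([[np.cos(YW),-np.sin(YW)],[np.sin(YW),np.cos(YW)]])
def todock(P): return (np.atleast_2d(P)[:,:2]-DC)@A
def fromdock(q): return np.atleast_2d(q)@A.T+DC
E
python3 - <<'E'
from h import *
import pickle
np.set_printoptions(precision=1,suppress=True)
c,im=pickle.load(open("w2.pkl","rb"))
def f(n,uv,z): print(n,(todock(ray("wrist",np.array(uv)/2.7+[110-.3,30-.3],z,c))*1000).tolist().__repr__()[:200])
f("plate TL TR BR BL",[(127,52),(583,52),(566,373),(155,373)],.01)
f("block TL TR BR BL",[(190,70),(575,70),(560,325),(207,325)],.034)
f("fence top lower edge",[(280,102),(518,102)],.056)
f("end stop inner top edge",[(534,130),(531,250)],.056)
f("top paddle hole, body right edge, bottom edge, top edge",[(422,225),(500,230),(400,312),(400,143)],.058)
f("TLtop,TRtop mid",[(250,140),(493,145),(508,152),(500,310),(257,310)],.058)
f("bolts",[(214,90),(551,90),(540,305),(226,306)],.04)
f("tab end",[(184,190),(190,268)],.058)
E
```

```text
plate TL TR BR BL [[-95.44260049166552, 71.63097079890251], [92.90176770442206, 70.16919447986741], [93.23889467421738, -65.27180883057908], [-95.55396882269504, -63.490253916265225]]
block TL TR BR BL [[-65.04111412229493, 61.57666912820449], [84.73477283753799, 60.35234120549049], [84.12013680158722, -39.25388844394041], [-65.25478301675898, -37.87039572470725]]
fence top lower edge [[-28.19314896894441, 47.6912441308792], [59.53300223750293, 46.947062124384786]]
end stop inner top edge [[65.85931193612815, 37.185408267405855], [66.6015436181365, -6.4920088093692225]]
top paddle hole, body right edge, bottom edge, top edge [[24.259726912540327, 3.378732828473084], [54.08064649922462, 1.245109561392741], [15.78517227587516, -29.704178967618706], [15.937276890857731, 32.98428512568271]]
TLtop,TRtop mid [[-39.65834758721029, 34.472599915251074], [50.49912425549657, 31.968465238554664], [56.159797949430164, 29.451662136798568], [55.04432857870615, -29.292132315005876], [-40.29088011501753, -28.4177876
bolts [[-55.11586492009562, 53.671008836762496], [74.59305748823985, 52.60055620233092], [74.11899267739497, -29.913149052375925], [-55.64030148230676, -29.1352336541032]]
tab end [[-65.43124891121191, 16.89884807363168], [-65.3179001825069, -12.001870875662886]]
```

```bash
python3 - <<'E'
from h import *
t=fromdock([.008,-.055])[0]; print(t)
plan([*t,.06],-16.7,8)
E
```

```text
[0.55184573 0.138379  ]
pos [0.5501 0.1398 0.2686] total tool-frame shift [0.0015 0.0005 0.2086] rotvec [ 0.1  -0.15 -0.14]
[{"linear": [0.0002, 0.0001, 0.0261], "delta_rot": [0.01, -0.02, -0.02]}, {"linear": [0.0002, 0.0001, 0.0261], "delta_rot": [0.01, -0.02, -0.02]}, {"linear": [0.0002, 0.0001, 0.0261], "delta_rot": [0.01, -0.02, -0.02]}, {"linear": [0.0002, 0.0001, 0.0261], "delta_rot": [0.01, -0.02, -0.02]}, {"linear": [0.0002, 0.0001, 0.0261], "delta_rot": [0.01, -0.02, -0.02]}, {"linear": [0.0002, 0.0001, 0.0261], "delta_rot": [0.01, -0.02, -0.02]}, {"linear": [0.0002, 0.0001, 0.0261], "delta_rot": [0.01, -0.02, -0.02]}, {"linear": [0.0002, 0.0001, 0.0261], "delta_rot": [0.01, -0.02, -0.02]}]
```

>>> send_rows:
  plan:
    - {"linear": [0.001,0,0.033],"delta_rot": [0,0,0],"fingers": 0.05}
    - {"linear": [0,0,0.033],"delta_rot": [0,0,0],"fingers": 0.05}
    - {"linear": [0,0,0.033],"delta_rot": [0,0,0],"fingers": 0.05}
    - {"linear": [0,0,0.033],"delta_rot": [0,0,0],"fingers": 0.05}
    - {"linear": [0,0,0.033],"delta_rot": [0,0,0],"fingers": 0.05}
    - {"linear": [0,0,0.01],"delta_rot": [0,0,0],"fingers": 0.05}
    - {"linear": [0,0,0],"delta_rot": [0,0,0],"fingers": 0.05}
    - {"linear": [0,0,0],"delta_rot": [0,0,0],"fingers": 0.05}

```text
clock: 2.82
position: [0.5456, 0.1531, 0.0906]
ee_rot: [-0.002, 0.991, -0.136, 0.002]
contact_force: [-0.5, -0.3, 1.2]
width: 0.0502
```

```bash
python3 - <<'E'
from h import *
t=fromdock([.008,-.055])[0]
plan([*t,.045],-16.7,1)
save(np.hstack([manip.get_image("side")[:,100:420]]),"s1.png",None,1.5)
i=manip.get_image("wrist");save(i,"w3.png",(80,60,430,380),1.6)
E
```

```text
pos [0.5456 0.1531 0.0906] total tool-frame shift [0.0098 0.0127 0.0456] rotvec [-0.27 -0.18  1.01]
[{"linear": [0.0098, 0.0127, 0.0456], "delta_rot": [-0.27, -0.18, 1.01]}]
```

View pics/w3.png

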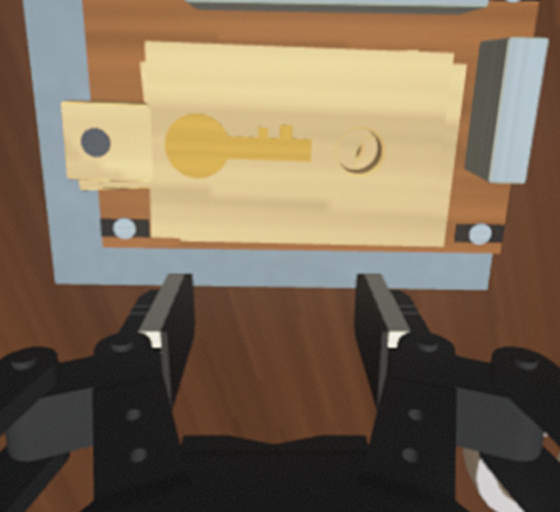

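The wrist view shows the stack's near edge almost flush with the block's -y edge at image y≈247. The fingers sit in front of it, and the tool drifted 13 mm towards the stack during the descent.

>>> send_rows:
  plan:
    - {"linear": [0.005,0.007,0],"delta_rot": [0,0,0.5],"fingers": 0.05}
    - {"linear": [0.005,0.007,0],"delta_rot": [0,0,0.5],"fingers": 0.05}
    - {"linear": [0,0,0],"delta_rot": [0,0,0],"fingers": 0.05}
    - {"linear": [0,0,0.01],"delta_rot": [0,0,0],"fingers": 0.05}
    - {"linear": [0,0,0.01],"delta_rot": [0,0,0],"fingers": 0.05}
    - {"linear": [0,0,0.01],"delta_rot": [0,0,0],"fingers": 0.05}
    - {"linear": [0,0,0],"delta_rot": [0,0,0],"fingers": 0.05}

```text
clock: 3.5
position: [0.5584, 0.1354, 0.066]
ee_rot: [-0.004, 0.989, -0.146, 0.01]
contact_force: [-0.4, -0.1, 0.3]
width: 0.05
```

```bash
python3 - <<'E'
from h import *
t=fromdock([.008,-.055])[0]
plan([*t,.045],-16.7,1);print(todock(pose()[1]))
E
```

```text
pos [0.5584 0.1354 0.066 ] total tool-frame shift [-0.0076 -0.0007  0.0208] rotvec [-0.67 -1.11 -0.12]
[{"linear": [-0.0076, -0.0007, 0.0208], "delta_rot": [-0.67, -1.11, -0.12]}]
[[ 0.01515863 -0.05597803]]
```

>>> send_rows:
  plan:
    - {"linear": [-0.005,0,0.006],"delta_rot": [-0.6,-1.0,0],"fingers": 0.05}
    - {"linear": [0,0,0.006],"delta_rot": [0,0,0],"fingers": 0.05}
    - {"linear": [0,0,0.006],"delta_rot": [0,0,0],"fingers": 0.05}
    - {"linear": [0,0,0.002],"delta_rot": [0,0,0],"fingers": 0.05}
    - {"linear": [0,0,0.002],"delta_rot": [0,0,0],"fingers": 0.05}
    - {"linear": [0,0,0],"delta_rot": [0,0,0],"fingers": 0.05}

```text
clock: 4.0
position: [0.5517, 0.1373, 0.039]
ee_rot: [0.001, 0.989, -0.146, -0.002]
contact_force: [-0.1, 0.3, -0.8]
width: 0.0499
```

>>> send_rows:
  plan:
    - {"linear": [0,0,0.002],"delta_rot": [0,0,0],"fingers": 0.05}
    - {"linear": [0,0,0.002],"delta_rot": [0,0,0],"fingers": 0.05}
    - {"linear": [0,0,0],"delta_rot": [0,0,0],"fingers": 0.05}

```text
clock: 4.25
position: [0.5521, 0.1374, 0.035]
ee_rot: [0.0, 0.989, -0.146, -0.002]
contact_force: [-0.4, 0.2, 1.2]
width: 0.0499
```

```bash
python3 - <<'E'
from h import *
t=fromdock([.008,-.055])[0]
plan([*t,.035],-16.7,1);print(todock(pose()[1]),pose()[0]["contact_force"])
E
```

```text
pos [0.5521 0.1374 0.035 ] total tool-frame shift [-0.0005 -0.0008 -0.    ] rotvec [ 0.08  0.22 -0.09]
[{"linear": [-0.0005, -0.0008, -0.0], "delta_rot": [0.08, 0.22, -0.09]}]
[[ 0.00853185 -0.05582448]] [-0.4013778   0.24377314  1.21040643]
```

>>> send_rows:
  plan:
    - {"linear": [0,0,0.0015],"delta_rot": [0,0,0],"fingers": 0.05}
    - {"linear": [0,0,0],"delta_rot": [0,0,0],"fingers": 0.05}

```text
clock: 4.42
position: [0.5524, 0.1375, 0.0337]
ee_rot: [0.0, 0.989, -0.146, -0.002]
contact_force: [-0.2, 0.2, -0.1]
width: 0.05
```

>>> send_rows:
  plan:
    - {"linear": [0,0,0.0015],"delta_rot": [0,0,0],"fingers": 0.05}
    - {"linear": [0,0,0],"delta_rot": [0,0,0],"fingers": 0.05}

```text
clock: 4.58
position: [0.5526, 0.1375, 0.0324]
ee_rot: [0.0, 0.989, -0.146, -0.001]
contact_force: [0.4, -0.1, 0.4]
width: 0.05
```

>>> send_rows:
  plan:
    - {"linear": [0,0,0.0015],"delta_rot": [0,0,0],"fingers": 0.05}
    - {"linear": [0,0,0],"delta_rot": [0,0,0],"fingers": 0.05}

```text
clock: 4.75
position: [0.5532, 0.1375, 0.0325]
ee_rot: [-0.0, 0.989, -0.146, -0.0]
contact_force: [0.2, -0.7, 0.0]
width: 0.05
```

>>> send_rows:
  plan:
    - {"linear": [0,0,0.0015],"delta_rot": [0,0,0],"fingers": 0.05}
    - {"linear": [0,0,0],"delta_rot": [0,0,0],"fingers": 0.05}

```text
clock: 4.92
position: [0.5538, 0.1376, 0.0324]
ee_rot: [-0.0, 0.989, -0.146, 0.001]
contact_force: [-0.3, 0.9, -0.4]
width: 0.0497
```

Contact on the plate at TCP z = 0.0324 puts the tips 22.4 mm below the TCP at this opening. I'll rise to about 0.059 so the tips are at 36.5 mm, then push towards the fence.

>>> send_rows:
  plan:
    - {"linear": [0,0,-0.007],"delta_rot": [0,0,0],"fingers": 0.05}
    - {"linear": [0,0,-0.007],"delta_rot": [0,0,0],"fingers": 0.05}
    - {"linear": [0,0,-0.007],"delta_rot": [0,0,0],"fingers": 0.05}
    - {"linear": [0,0,-0.004],"delta_rot": [0,0,0],"fingers": 0.05}
    - {"linear": [0,0,0],"delta_rot": [0,0,0],"fingers": 0.05}
    - {"linear": [0,0,0],"delta_rot": [0,0,0],"fingers": 0.05}

```text
clock: 5.42
position: [0.5541, 0.1376, 0.0599]
ee_rot: [-0.0, 0.989, -0.146, 0.001]
contact_force: [-0.4, -0.7, -0.1]
width: 0.0498
```

```bash
python3 - <<'E'
from h import *
t=fromdock([.008,-.045])[0]
plan([*t,.059],-16.7,1);print(todock(pose()[1]),pose()[0]["contact_force"])
E
```

```text
pos [0.5541 0.1376 0.0599] total tool-frame shift [-0.0024 -0.0101  0.0009] rotvec [-0.06 -0.1  -0.09]
[{"linear": [-0.0024, -0.0101, 0.0009], "delta_rot": [-0.06, -0.1, -0.09]}]
[[ 0.01033162 -0.05510398]] [-0.35663986 -0.65153149 -0.12407264]
```

>>> send_rows:
  plan:
    - {"linear": [-0.001,-0.004,0.001],"delta_rot": [0,0,0],"fingers": 0.05}
    - {"linear": [-0.001,-0.004,0],"delta_rot": [0,0,0],"fingers": 0.05}
    - {"linear": [0,-0.003,0],"delta_rot": [0,0,0],"fingers": 0.05}
    - {"linear": [0,-0.003,0],"delta_rot": [0,0,0],"fingers": 0.05}
    - {"linear": [0,-0.003,0],"delta_rot": [0,0,0],"fingers": 0.05}

```text
clock: 5.83
position: [0.5565, 0.1555, 0.0582]
ee_rot: [0.0, 0.989, -0.146, 0.0]
contact_force: [0.4, -0.8, 0.1]
width: 0.0501
```

```bash
cat > st.py <<'E'
from h import *
s=pose();print("dock mm",(todock(s[1])*1000).round(1),"z",s[1][2].round(4),"F dock",(s[0]["contact_force"][:2]@A).round(1),s[0]["contact_force"][2].round(1));t=fromdock([0,0])[0];plan([*t,.059],-16.7,1)
E
python3 st.py
```

```text
dock mm [[  7.6 -37.3]] z 0.0582 F dock [ 0.6 -0.6] 0.1
pos [0.5565 0.1555 0.0582] total tool-frame shift [-0.0079 -0.0372 -0.0008] rotvec [ 0.   -0.01 -0.12]
[{"linear": [-0.0079, -0.0372, -0.0008], "delta_rot": [0.0, -0.01, -0.12]}]
```

>>> send_rows:
  plan:
    - {"linear": [0,-0.002,0],"delta_rot": [0,0,0],"fingers": 0.05}
    - {"linear": [0,-0.002,0],"delta_rot": [0,0,0],"fingers": 0.05}
    - {"linear": [0,-0.002,0],"delta_rot": [0,0,0],"fingers": 0.05}

```text
clock: 6.08
position: [0.5582, 0.1622, 0.0577]
ee_rot: [0.0, 0.989, -0.146, -0.0]
contact_force: [0.3, -0.7, -0.5]
width: 0.0501
```

>>> send_rows:
  plan:
    - {"linear": [0,-0.002,0],"delta_rot": [0,0,0],"fingers": 0.05}
    - {"linear": [0,-0.0015,0],"delta_rot": [0,0,0],"fingers": 0.05}

```text
clock: 6.25
position: [0.559, 0.1658, 0.0574]
ee_rot: [0.001, 0.989, -0.146, -0.001]
contact_force: [-0.7, -1.0, 0.4]
width: 0.0501
```

```bash
python3 st.py
```

```text
dock mm [[  7.1 -26.7]] z 0.0574 F dock [-0.4 -1.2] 0.4
pos [0.559  0.1658 0.0574] total tool-frame shift [-0.0073 -0.0266 -0.0016] rotvec [ 0.1   0.08 -0.04]
[{"linear": [-0.0073, -0.0266, -0.0016], "delta_rot": [0.1, 0.08, -0.04]}]
```

>>> send_rows:
  plan:
    - {"linear": [0,-0.0015,-0.001],"delta_rot": [0,0,0],"fingers": 0.05}
    - {"linear": [0,-0.001,0],"delta_rot": [0,0,0],"fingers": 0.05}

```text
clock: 6.42
position: [0.559, 0.1666, 0.058]
ee_rot: [0.003, 0.989, -0.145, -0.002]
contact_force: [0.0, -5.9, -0.1]
width: 0.0499
```

>>> send_rows:
  plan:
    - {"linear": [0,-0.001,0],"delta_rot": [0,0,0],"fingers": 0.05}
    - {"linear": [0,-0.001,0],"delta_rot": [0,0,0],"fingers": 0.05}

```text
clock: 6.58
position: [0.559, 0.1666, 0.0577]
ee_rot: [0.005, 0.989, -0.145, -0.002]
contact_force: [-1.1, -4.4, 1.7]
width: 0.0499
```

>>> send_rows:
  plan:
    - {"linear": [0,-0.001,0],"delta_rot": [0,0,0],"fingers": 0.05}
    - {"linear": [0,-0.001,0],"delta_rot": [0,0,0],"fingers": 0.05}

```text
clock: 6.75
position: [0.559, 0.1666, 0.0578]
ee_rot: [0.007, 0.989, -0.145, -0.003]
contact_force: [-0.4, -5.4, -0.3]
width: 0.0501
```

```bash
python3 st.py; python3 -c "
from h import *
save(manip.get_image('wrist'),'w4.png',(60,0,440,260),1.6)"
```

```text
dock mm [[  6.9 -25.9]] z 0.0578 F dock [ 1.2 -5.3] -0.3
pos [0.559  0.1666 0.0578] total tool-frame shift [-0.007  -0.0259 -0.0016] rotvec [0.79 0.2  0.08]
[{"linear": [-0.007, -0.0259, -0.0016], "delta_rot": [0.79, 0.2, 0.08]}]
```

View pics/w4.png

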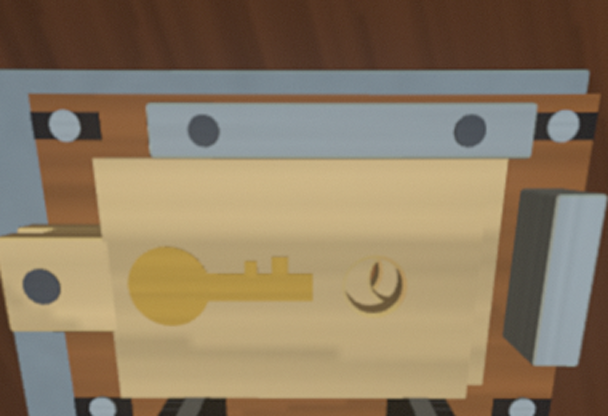

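The fence contact is made at 5 N: the top edge of the stack lies flush along the fence, and the holes still differ in x. Next I'll back off, rise and turn 90° for the end push.

>>> send_rows:
  plan:
    - {"linear": [0,0.005,0],"delta_rot": [0.8,0,0],"fingers": 0.05}
    - {"linear": [0,0.006,0],"delta_rot": [0,0,0],"fingers": 0.05}
    - {"linear": [0,0,-0.02],"delta_rot": [0,0,0],"fingers": 0.05}
    - {"linear": [0,0,-0.02],"delta_rot": [0,0,0],"fingers": 0.04}
    - {"linear": [0,0,-0.02],"delta_rot": [0,0,0],"fingers": 0.032}
    - {"linear": [0,0,-0.01],"delta_rot": [0,0,0],"fingers": 0.032}
    - {"linear": [0,0,0],"delta_rot": [0,0,0],"fingers": 0.032}

```text
clock: 7.38
position: [0.5554, 0.156, 0.1296]
ee_rot: [-0.005, 0.989, -0.147, -0.002]
contact_force: [-0.0, 0.8, -0.2]
width: 0.032
```

```bash
python3 - <<'E'
from h import *
t=fromdock([-.06,.015])[0]
plan([*t,.13],73.3,13)
E
```

```text
pos [0.5554 0.156  0.1296] total tool-frame shift [-0.0669 -0.0515  0.0005] rotvec [ -0.65  -0.1  -90.17]
[{"linear": [-0.0051, -0.004, 0.0], "delta_rot": [-0.05, -0.01, -6.94]}, {"linear": [-0.0046, -0.0046, 0.0], "delta_rot": [-0.05, -0.01, -6.94]}, {"linear": [-0.004, -0.0051, 0.0], "delta_rot": [-0.05, -0.01, -6.94]}, {"linear": [-0.0034, -0.0055, 0.0], "delta_rot": [-0.05, -0.01, -6.94]}, {"linear": [-0.0027, -0.0059, 0.0], "delta_rot": [-0.05, -0.01, -6.94]}, {"linear": [-0.002, -0.0062, 0.0], "delta_rot": [-0.05, -0.01, -6.94]}, {"linear": [-0.0012, -0.0064, 0.0], "delta_rot": [-0.05, -0.01, -6.94]}, {"linear": [-0.0004, -0.0065, 0.0], "delta_rot": [-0.05, -0.01, -6.94]}, {"linear": [0.0004, -0.0065, -0.0], "delta_rot": [-0.05, -0.01, -6.94]}, {"linear": [0.0011, -0.0064, -0.0], "delta_rot": [-0.05, -0.01, -6.94]}, {"linear": [0.0019, -0.0062, -0.0], "delta_rot": [-0.05, -0.01, -6.94]}, {"linear": [0.0026, -0.0059, -0.0], "delta_rot": [-0.05, -0.01, -6.94]}, {"linear": [0.0033, -0.0056, -0.0], "delta_rot": [-0.05, -0.01, -6.94]}]
```

>>> send_rows:
  plan:
    - {"linear": [-0.005,-0.004,0],"delta_rot": [0,0,-7],"fingers": 0.032}
    - {"linear": [-0.005,-0.005,0],"delta_rot": [0,0,-7],"fingers": 0.032}
    - {"linear": [-0.004,-0.005,0],"delta_rot": [0,0,-7],"fingers": 0.032}
    - {"linear": [-0.003,-0.006,0],"delta_rot": [0,0,-7],"fingers": 0.032}
    - {"linear": [-0.003,-0.006,0],"delta_rot": [0,0,-7],"fingers": 0.032}
    - {"linear": [-0.002,-0.006,0],"delta_rot": [0,0,-7],"fingers": 0.032}
    - {"linear": [-0.001,-0.006,0],"delta_rot": [0,0,-7],"fingers": 0.032}
    - {"linear": [0,-0.006,0],"delta_rot": [0,0,-7],"fingers": 0.032}
    - {"linear": [0,-0.006,0],"delta_rot": [0,0,-7],"fingers": 0.032}
    - {"linear": [0.001,-0.006,0],"delta_rot": [0,0,-7],"fingers": 0.032}
    - {"linear": [0.002,-0.006,0],"delta_rot": [0,0,-7],"fingers": 0.032}
    - {"linear": [0.003,-0.006,0],"delta_rot": [0,0,-7],"fingers": 0.032}

```text
clock: 8.38
position: [0.5052, 0.22, 0.1212]
ee_rot: [-0.009, 0.823, 0.567, -0.0]
contact_force: [0.0, 0.4, 0.1]
width: 0.0318
```

>>> send_rows:
  plan:
    - {"linear": [0,0,0],"delta_rot": [0,0,0],"fingers": 0.032}
    - {"linear": [0,0,0],"delta_rot": [0,0,0],"fingers": 0.032}

```text
clock: 8.55
position: [0.5035, 0.2207, 0.1194]
ee_rot: [-0.01, 0.823, 0.568, -0.001]
contact_force: [-0.3, 0.8, -0.2]
width: 0.0317
```

```bash
python3 - <<'E'
from h import *
t=fromdock([-.06,.015])[0]
plan([*t,.085],73.3,3)
E
```

```text
pos [0.5035 0.2207 0.1194] total tool-frame shift [0.0045 0.0019 0.0344] rotvec [-1.01 -0.58 -4.14]
[{"linear": [0.0015, 0.0006, 0.0115], "delta_rot": [-0.34, -0.19, -1.38]}, {"linear": [0.0015, 0.0006, 0.0115], "delta_rot": [-0.34, -0.19, -1.38]}, {"linear": [0.0016, 0.0006, 0.0115], "delta_rot": [-0.34, -0.19, -1.38]}]
```

>>> send_rows:
  plan:
    - {"linear": [0.002,0.001,0.004],"delta_rot": [-0.5,-0.3,-2],"fingers": 0.032}
    - {"linear": [0.002,0.001,0.005],"delta_rot": [-0.4,-0.2,-2],"fingers": 0.032}
    - {"linear": [0,0,0.005],"delta_rot": [0,0,0],"fingers": 0.032}
    - {"linear": [0,0,0],"delta_rot": [0,0,0],"fingers": 0.032}
    - {"linear": [0,0,0],"delta_rot": [0,0,0],"fingers": 0.032}

```text
clock: 8.97
position: [0.5072, 0.2233, 0.1023]
ee_rot: [-0.0, 0.803, 0.596, -0.001]
contact_force: [1.0, 0.4, -0.6]
width: 0.032
```

```bash
python3 - <<'E'
from h import *
t=fromdock([-.06,.015])[0]
plan([*t,.085],73.3,1)
save(manip.get_image('wrist'),'w5.png',(60,0,440,370),1.5)
E
```

```text
pos [0.5072 0.2233 0.1023] total tool-frame shift [ 0.0012 -0.0012  0.0173] rotvec [-0.08  0.02 -0.17]
[{"linear": [0.0012, -0.0012, 0.0173], "delta_rot": [-0.08, 0.02, -0.17]}]
```

View pics/w5.png

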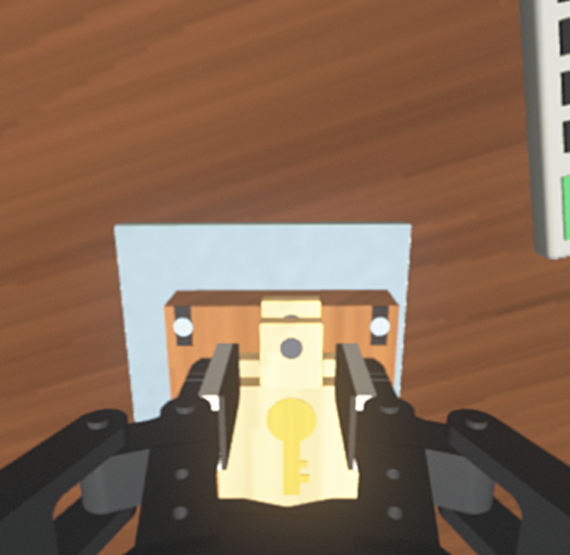

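The tab is centred between the jaws (x≈291). The top paddle's body edge is at y≈387, with the lower paddles' edges at about 360–375.

```bash
python3 - <<'E'
from h import *
np.set_printoptions(precision=1,suppress=True)
U=lambda a:np.array(a,float)/1.5+[59.7,-.3]
for n,uv,z in [("top edge",[(250,387),(330,387)],.058),("low/mid edge",[(248,360),(248,375)],.050),("low edge",[(248,360)],.042),("tab sides",[(260,350),(324,350)],.058),("block corner",[(172,305),(396,305)],.034),("tab top end",[(291,322)],.058),("tab low end",[(291,298)],.042)]: print(n,todock(ray("wrist",U(uv),z))*1000)
print((proj("wrist",[[*fromdock([x,y])[0],.037] for x in (-.07,-.048) for y in (-.001,.031)])-[59.7,-.3])*1.5)
E
```

```text
top edge [[-41.4  -0.3]
 [-41.1  30.6]]
low/mid edge [[-49.   -1.4]
 [-42.4  -1.6]]
low edge [[-45.2  -2.2]]
tab sides [[-56.9   4. ]
 [-56.6  28.1]]
block corner [[-67.  -34.1]
 [-66.2  60.1]]
tab top end [[-68.   15.8]]
tab low end [[-72.2  15.9]]
[[250.  299.8]
 [327.5 299.1]
 [251.6 349. ]
 [326.7 348.3]]
```

>>> send_rows:
  plan:
    - {"linear": [0.001,-0.005,0.008],"delta_rot": [0,0,0],"fingers": 0.032}
    - {"linear": [0,0,0.008],"delta_rot": [0,0,0],"fingers": 0.032}
    - {"linear": [0,0,0.008],"delta_rot": [0,0,0],"fingers": 0.032}
    - {"linear": [0,0,0.008],"delta_rot": [0,0,0],"fingers": 0.032}
    - {"linear": [0,0,0.001],"delta_rot": [0,0,0],"fingers": 0.032}
    - {"linear": [0,0,0],"delta_rot": [0,0,0],"fingers": 0.032}

```text
clock: 9.52
position: [0.5019, 0.2255, 0.0655]
ee_rot: [-0.001, 0.804, 0.595, -0.001]
contact_force: [-0.3, -0.6, 0.7]
width: 0.0324
```

>>> send_rows:
  plan:
    - {"linear": [0,0,0.0015],"delta_rot": [0,0,0],"fingers": 0.032}
    - {"linear": [0,0,0],"delta_rot": [0,0,0],"fingers": 0.032}

```text
clock: 9.68
position: [0.5018, 0.2254, 0.0634]
ee_rot: [-0.001, 0.804, 0.595, -0.001]
contact_force: [-0.1, -1.0, 0.5]
width: 0.0319
```

```bash
sed -i 's/-16.7,1)/73.3,1)/' st.py; python3 st.py
```

```text
dock mm [[-64.6  14.3]] z 0.0634 F dock [ 0.2 -1. ] 0.5
pos [0.5018 0.2254 0.0634] total tool-frame shift [-0.0137  0.0648  0.0043] rotvec [-0.16  0.07 -0.25]
[{"linear": [-0.0137, 0.0648, 0.0043], "delta_rot": [-0.16, 0.07, -0.25]}]
```

>>> send_rows:
  plan:
    - {"linear": [0,0,0.0015],"delta_rot": [0,0,0],"fingers": 0.032}
    - {"linear": [0,0,0],"delta_rot": [0,0,0],"fingers": 0.032}

```text
clock: 9.85
position: [0.5022, 0.2255, 0.0622]
ee_rot: [-0.001, 0.804, 0.595, -0.001]
contact_force: [-0.7, -0.3, -0.0]
width: 0.0313
```

>>> send_rows:
  plan:
    - {"linear": [0,0,0.0015],"delta_rot": [0,0,0],"fingers": 0.032}
    - {"linear": [0,0,0],"delta_rot": [0,0,0],"fingers": 0.032}

```text
clock: 10.02
position: [0.5026, 0.2256, 0.061]
ee_rot: [-0.0, 0.804, 0.595, -0.0]
contact_force: [0.1, 0.6, -0.4]
width: 0.0316
```

>>> send_rows:
  plan:
    - {"linear": [0,0,0.0015],"delta_rot": [0,0,0],"fingers": 0.032}
    - {"linear": [0,0,0],"delta_rot": [0,0,0],"fingers": 0.032}

```text
clock: 10.18
position: [0.5029, 0.2256, 0.0597]
ee_rot: [-0.0, 0.804, 0.595, 0.0]
contact_force: [-0.3, -0.3, -0.0]
width: 0.0322
```

>>> send_rows:
  plan:
    - {"linear": [0,0,0.0015],"delta_rot": [0,0,0],"fingers": 0.032}
    - {"linear": [0,0,0],"delta_rot": [0,0,0],"fingers": 0.032}

```text
clock: 10.35
position: [0.5032, 0.2258, 0.0585]
ee_rot: [-0.0, 0.804, 0.595, 0.001]
contact_force: [0.7, 0.8, 0.3]
width: 0.0319
```

>>> send_rows:
  plan:
    - {"linear": [0,0.003,-0.0005],"delta_rot": [0,0,0],"fingers": 0.032}
    - {"linear": [0,0.003,0],"delta_rot": [0,0,0],"fingers": 0.032}
    - {"linear": [0,0.003,0],"delta_rot": [0,0,0],"fingers": 0.032}
    - {"linear": [0,0.003,0],"delta_rot": [0,0,0],"fingers": 0.032}
    - {"linear": [0,0.002,0],"delta_rot": [0,0,0],"fingers": 0.032}

```text
clock: 10.77
position: [0.517, 0.2214, 0.0588]
ee_rot: [-0.0, 0.804, 0.595, -0.0]
contact_force: [-0.8, 0.3, -0.3]
width: 0.0321
```

```bash
python3 st.py
```

```text
dock mm [[-48.8  14.8]] z 0.0588 F dock [-0.9  0.1] -0.3
pos [0.517  0.2214 0.0588] total tool-frame shift [-0.0143  0.049  -0.0002] rotvec [-0.04 -0.03 -0.25]
[{"linear": [-0.0143, 0.049, -0.0002], "delta_rot": [-0.04, -0.03, -0.25]}]
```

>>> send_rows:
  plan:
    - {"linear": [0,0.002,0],"delta_rot": [0,0,0],"fingers": 0.032}
    - {"linear": [0,0.002,0],"delta_rot": [0,0,0],"fingers": 0.032}
    - {"linear": [0,0.002,0],"delta_rot": [0,0,0],"fingers": 0.032}

```text
clock: 11.02
position: [0.5231, 0.2193, 0.0585]
ee_rot: [-0.001, 0.804, 0.595, -0.001]
contact_force: [-0.0, 0.9, 1.6]
width: 0.0321
```

>>> send_rows:
  plan:
    - {"linear": [0,0.002,0],"delta_rot": [0,0,0],"fingers": 0.032}
    - {"linear": [0,0.002,0],"delta_rot": [0,0,0],"fingers": 0.032}

```text
clock: 11.18
position: [0.5264, 0.2181, 0.0584]
ee_rot: [-0.002, 0.804, 0.595, -0.001]
contact_force: [-1.7, 0.7, 2.9]
width: 0.0322
```

```bash
python3 st.py
```

```text
dock mm [[-38.9  14.3]] z 0.0584 F dock [-1.8  0.1] 2.9
pos [0.5264 0.2181 0.0584] total tool-frame shift [-0.0139  0.039  -0.0007] rotvec [-0.23  0.02 -0.3 ]
[{"linear": [-0.0139, 0.039, -0.0007], "delta_rot": [-0.23, 0.02, -0.3]}]
```

>>> send_rows:
  plan:
    - {"linear": [0,0.0015,-0.001],"delta_rot": [0,0,0],"fingers": 0.032}
    - {"linear": [0,0.001,0],"delta_rot": [0,0,0],"fingers": 0.032}

```text
clock: 11.35
position: [0.5292, 0.2172, 0.0594]
ee_rot: [-0.001, 0.804, 0.595, -0.001]
contact_force: [-1.1, 0.4, 1.1]
width: 0.0318
```

>>> send_rows:
  plan:
    - {"linear": [0,0.001,0],"delta_rot": [0,0,0],"fingers": 0.032}
    - {"linear": [0,0.001,0],"delta_rot": [0,0,0],"fingers": 0.032}

```text
clock: 11.52
position: [0.53, 0.2168, 0.0592]
ee_rot: [-0.002, 0.804, 0.595, -0.002]
contact_force: [-4.4, 2.0, 2.1]
width: 0.0322
```

>>> send_rows:
  plan:
    - {"linear": [0,0.001,0],"delta_rot": [0,0,0],"fingers": 0.032}
    - {"linear": [0,0.001,0],"delta_rot": [0,0,0],"fingers": 0.032}

```text
clock: 11.68
position: [0.5299, 0.2166, 0.059]
ee_rot: [-0.004, 0.804, 0.595, -0.004]
contact_force: [-5.4, 1.7, 1.3]
width: 0.0324
```

```bash
python3 st.py
```

```text
dock mm [[-35.1  13.8]] z 0.059 F dock [-5.6  0.1] 1.3
pos [0.5299 0.2166 0.059 ] total tool-frame shift [-0.0135  0.0353 -0.0004] rotvec [-0.63  0.1  -0.32]
[{"linear": [-0.0135, 0.0353, -0.0004], "delta_rot": [-0.63, 0.1, -0.32]}]
```

>>> send_rows:
  plan:
    - {"linear": [0,-0.004,0],"delta_rot": [-0.6,0,0],"fingers": 0.032}
    - {"linear": [0,-0.004,0],"delta_rot": [0,0,0],"fingers": 0.032}
    - {"linear": [0,0,-0.03],"delta_rot": [0,0,0],"fingers": 0.032}
    - {"linear": [0,0,-0.03],"delta_rot": [0,0,0],"fingers": 0.032}
    - {"linear": [0,0.02,-0.03],"delta_rot": [0,0,0],"fingers": 0.04}
    - {"linear": [0,0.03,-0.03],"delta_rot": [0,0,0],"fingers": 0.05}
    - {"linear": [0,0.03,-0.02],"delta_rot": [0,0,0],"fingers": 0.05}
    - {"linear": [0,0.03,-0.02],"delta_rot": [0,0,0],"fingers": 0.05}
    - {"linear": [0,0.02,0],"delta_rot": [0,0,0],"fingers": 0.05}
    - {"linear": [0,0,0],"delta_rot": [0,0,0],"fingers": 0.05}
    - {"linear": [0,0,0],"delta_rot": [0,0,0],"fingers": 0.05}

```text
clock: 12.6
position: [0.6544, 0.178, 0.228]
ee_rot: [0.01, 0.803, 0.596, 0.005]
contact_force: [-0.8, -0.1, -0.2]
width: 0.0499
```

```bash
python3 st.py; python3 - <<'E'
from h import *
import pickle
print(proj("wrist",[[*fromdock([.0416,.0152])[0],.058]]))
c=cam("wrist"); im=manip.get_image("wrist"); pickle.dump((c,im),open("w6.pkl","wb"))
u=proj("wrist",[[*fromdock([.015,.015])[0],.058]],c)[0].astype(int);x0,y0=max(u[0]-110,0),max(u[1]-85,0);print(x0,y0)
save(im,"w6.png",(x0,y0,x0+220,y0+170),3.5)
E
```

```text
dock mm [[95.2 12. ]] z 0.228 F dock [-0.7 -0.3] -0.2
pos [0.6544 0.178  0.228 ] total tool-frame shift [-0.0121 -0.0988  0.1669] rotvec [ 1.25  0.2  -0.15]
[{"linear": [-0.0121, -0.0988, 0.1669], "delta_rot": [1.25, 0.2, -0.15]}]
[[254.14834582 114.85887705]]
143 0
```

View pics/w6.png

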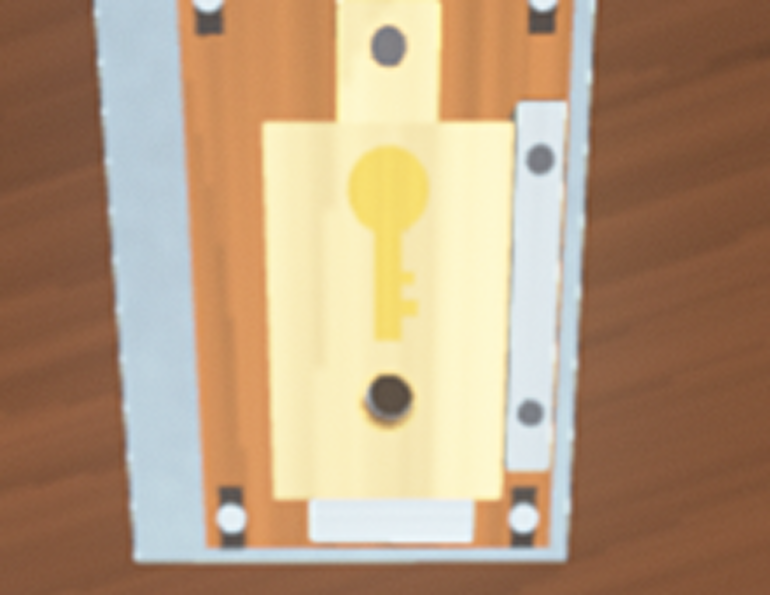

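The picture shows the stack squared into the corner: the top edges lie flush with the fence and end stop, no step shows, and one clean dark hole is at (388, 396). Next is the hole's position and the pin.

```bash
python3 - <<'E'
from h import *
import pickle
c,im=pickle.load(open("w6.pkl","rb"))
P=ray("wrist",np.array([[388,396]])/3.5+[143-.36,-.36],.058,c);print(P,todock(P)*1000)
print("contact est",fromdock([.0409,.0151]))
E=np.array([[262,121],[512,121],[502,500],[274,500]])/3.5+[143-.36,-.36]
print(todock(ray("wrist",E,.058,c))*1000)
k=manip.get_image("top")
print([(q["extent"],round(q["p"],2)) for q in manip.find_in("pin_knob","top")[:2]])
plan([.505,-.09,.2],73.3,10)
E
```

```text
[[0.60199235 0.19619846 0.058     ]] [[39.78152409 14.62548294]]
contact est [[0.6031993  0.19633788]]
[[-24.07983173 -15.02260378]
 [-23.53446084  44.57231312]
 [ 66.70481366  44.54490639]
 [ 66.20811822 -15.64778835]]
[([307.6, 214.6, 313.0, 226.9], 0.54)]
pos [0.6519 0.1785 0.2265] total tool-frame shift [-0.2994 -0.0636  0.027 ] rotvec [ 0.99  0.3  -0.08]
[{"linear": [-0.0299, -0.0064, 0.0027], "delta_rot": [0.1, 0.03, -0.01]}, {"linear": [-0.0299, -0.0064, 0.0027], "delta_rot": [0.1, 0.03, -0.01]}, {"linear": [-0.0299, -0.0064, 0.0027], "delta_rot": [0.1, 0.03, -0.01]}, {"linear": [-0.0299, -0.0064, 0.0027], "delta_rot": [0.1, 0.03, -0.01]}, {"linear": [-0.0299, -0.0064, 0.0027], "delta_rot": [0.1, 0.03, -0.01]}, {"linear": [-0.0299, -0.0064, 0.0027], "delta_rot": [0.1, 0.03, -0.01]}, {"linear": [-0.0299, -0.0064, 0.0027], "delta_rot": [0.1, 0.03, -0.01]}, {"linear": [-0.0299, -0.0064, 0.0027], "delta_rot": [0.1, 0.03, -0.01]}, {"linear": [-0.0299, -0.0064, 0.0027], "delta_rot": [0.1, 0.03, -0.01]}, {"linear": [-0.0299, -0.0064, 0.0027], "delta_rot": [0.1, 0.03, -0.01]}]
```

>>> send_rows:
  plan:
    - {"linear": [-0.034,0.002,0],"delta_rot": [0.3,0,0],"fingers": 0.05}
    - {"linear": [-0.034,0.002,0],"delta_rot": [0.3,0,0],"fingers": 0.05}
    - {"linear": [-0.034,0.002,0],"delta_rot": [0.3,0,0],"fingers": 0.05}
    - {"linear": [-0.034,0.002,0],"delta_rot": [0,0,0],"fingers": 0.05}
    - {"linear": [-0.034,0.002,0],"delta_rot": [0,0,0],"fingers": 0.05}
    - {"linear": [-0.034,0.002,0],"delta_rot": [0,0,0],"fingers": 0.05}
    - {"linear": [-0.034,0.002,0],"delta_rot": [0,0,0],"fingers": 0.05}
    - {"linear": [-0.034,0.002,0],"delta_rot": [0,0,0],"fingers": 0.05}
    - {"linear": [-0.034,0.002,0],"delta_rot": [0,0,0],"fingers": 0.05}
    - {"linear": [-0.034,0,0],"delta_rot": [0,0,0],"fingers": 0.05}
    - {"linear": [-0.034,0,0],"delta_rot": [0,0,0],"fingers": 0.05}
    - {"linear": [0,0,0],"delta_rot": [0,0,0],"fingers": 0.05}

```text
clock: 13.75
position: [0.5428, -0.1855, 0.2183]
ee_rot: [-0.007, 0.796, 0.605, -0.009]
contact_force: [-0.6, 0.3, 0.7]
width: 0.0497
```

>>> send_rows:
  plan:
    - {"linear": [0,0,0],"delta_rot": [0,0,0],"fingers": 0.05}
    - {"linear": [0,0,0],"delta_rot": [0,0,0],"fingers": 0.05}

```text
clock: 13.92
position: [0.5401, -0.185, 0.2172]
ee_rot: [-0.009, 0.797, 0.603, -0.01]
contact_force: [0.1, 0.9, 0.1]
width: 0.0502
```

```bash
python3 - <<'E'
from h import *
s,p,R=pose();c=cam("wrist");im=manip.get_image("wrist")
m=manip.masks_of("pin_knob","wrist")
print(p,proj("wrist",[[.505,-.1675,.094]],c),[(q["extent"],round(q["p"],2)) for q in m[:3]])
hsv=im.max(2); 
u=proj("wrist",[[.505,-.1675,.08]],c)[0].astype(int)
x0,y0=max(u[0]-80,0),max(u[1]-60,0);print(x0,y0)
save(im,"w7.png",(x0,y0,x0+160,y0+120),4)
E
```

```text
[ 0.54013796 -0.1850276   0.2171924 ] [[260.50237681 146.26539956]] [([251.1, 129.6, 278.2, 163.1], 0.62)]
180 84
```

View pics/w7.png

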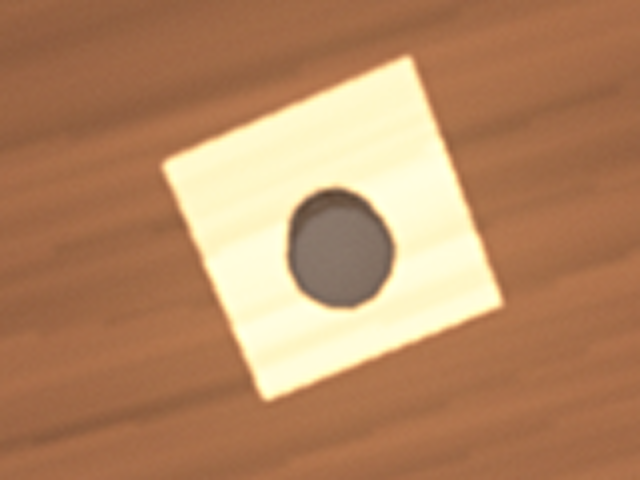

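The knob's top disc is at about (343, 257) in the crop, standing centrally on its light rest.

```bash
python3 - <<'E'
from h import *
U=lambda a:np.array(a,float)/4+[180-.37,84-.37]
print("knob",ray("wrist",U([[343,257]]),.094)); q=ray("wrist",U([[163,165],[410,55],[503,303],[266,402]]),.05);print("rest",q.mean(0))
k=ray("wrist",U([[343,257]]),.094)[0]
plan([k[0],k[1],.15],73.3,3)
E
```

```text
knob [[ 0.50780839 -0.16326401  0.094     ]]
rest [ 0.50814615 -0.16332037  0.05      ]
pos [ 0.5406 -0.1841  0.2173] total tool-frame shift [ 0.0116 -0.0355  0.0682] rotvec [-1.44  0.29  1.04]
[{"linear": [0.0039, -0.0118, 0.0227], "delta_rot": [-0.48, 0.1, 0.35]}, {"linear": [0.0037, -0.0121, 0.0226], "delta_rot": [-0.48, 0.1, 0.35]}, {"linear": [0.0036, -0.0123, 0.0225], "delta_rot": [-0.48, 0.1, 0.35]}]
```

Pin is at (0.508, -0.163). Approaching above it.

>>> send_rows:
  plan:
    - {"linear": [0.004,-0.012,0.013],"delta_rot": [-0.7,0.1,0.5],"fingers": 0.055}
    - {"linear": [0.004,-0.012,0.013],"delta_rot": [-0.7,0.1,0.5],"fingers": 0.055}
    - {"linear": [0.004,-0.012,0.013],"delta_rot": [0,0,0],"fingers": 0.055}
    - {"linear": [0,0,0.013],"delta_rot": [0,0,0],"fingers": 0.055}
    - {"linear": [0,0,0],"delta_rot": [0,0,0],"fingers": 0.055}
    - {"linear": [0,0,0],"delta_rot": [0,0,0],"fingers": 0.055}

```text
clock: 14.52
position: [0.51, -0.1533, 0.1646]
ee_rot: [0.001, 0.799, 0.602, 0.001]
contact_force: [-0.1, -0.6, 1.0]
width: 0.0548
```

```bash
python3 -c "
from h import *
plan([.508,-.1633,.081],73.3,5)"
```

```text
pos [ 0.51   -0.1533  0.1646] total tool-frame shift [-0.0102  0.0006  0.0835] rotvec [ 0.17 -0.03  0.67]
[{"linear": [-0.002, 0.0001, 0.0167], "delta_rot": [0.03, -0.01, 0.13]}, {"linear": [-0.002, 0.0001, 0.0167], "delta_rot": [0.03, -0.01, 0.13]}, {"linear": [-0.002, 0.0001, 0.0167], "delta_rot": [0.03, -0.01, 0.13]}, {"linear": [-0.002, 0.0002, 0.0167], "delta_rot": [0.03, -0.01, 0.13]}, {"linear": [-0.002, 0.0002, 0.0167], "delta_rot": [0.03, -0.01, 0.13]}]
```

>>> send_rows:
  plan:
    - {"linear": [-0.005,0,0.01],"delta_rot": [0,0,0.3],"fingers": 0.055}
    - {"linear": [-0.005,0,0.01],"delta_rot": [0,0,0.3],"fingers": 0.055}
    - {"linear": [0,0,0.01],"delta_rot": [0,0,0],"fingers": 0.055}
    - {"linear": [0,0,0.005],"delta_rot": [0,0,0],"fingers": 0.055}
    - {"linear": [0,0,0],"delta_rot": [0,0,0],"fingers": 0.055}
    - {"linear": [0,0,0],"delta_rot": [0,0,0],"fingers": 0.055}

```text
clock: 15.02
position: [0.5106, -0.1642, 0.1284]
ee_rot: [0.004, 0.801, 0.598, 0.002]
contact_force: [0.0, 0.1, -0.3]
width: 0.0551
```

```bash
python3 -c "
from h import *
plan([.508,-.1633,.081],73.3,5)"
```

```text
pos [ 0.5106 -0.1642  0.1284] total tool-frame shift [ 0.0002 -0.0031  0.0474] rotvec [0.48 0.03 0.17]
[{"linear": [0.0, -0.0006, 0.0095], "delta_rot": [0.1, 0.01, 0.03]}, {"linear": [0.0, -0.0006, 0.0095], "delta_rot": [0.1, 0.01, 0.03]}, {"linear": [0.0, -0.0006, 0.0095], "delta_rot": [0.1, 0.01, 0.03]}, {"linear": [0.0, -0.0006, 0.0095], "delta_rot": [0.1, 0.01, 0.03]}, {"linear": [0.0, -0.0006, 0.0095], "delta_rot": [0.1, 0.01, 0.03]}]
```

>>> send_rows:
  plan:
    - {"linear": [0,-0.002,0.009],"delta_rot": [0.4,0,0],"fingers": 0.055}
    - {"linear": [0,-0.001,0.009],"delta_rot": [0,0,0],"fingers": 0.055}
    - {"linear": [0,0,0.009],"delta_rot": [0,0,0],"fingers": 0.055}
    - {"linear": [0,0,0.009],"delta_rot": [0,0,0],"fingers": 0.055}
    - {"linear": [0,0,0.007],"delta_rot": [0,0,0],"fingers": 0.055}
    - {"linear": [0,0,0],"delta_rot": [0,0,0],"fingers": 0.055}
    - {"linear": [0,0,0],"delta_rot": [0,0,0],"fingers": 0.055}

```text
clock: 15.6
position: [0.508, -0.1641, 0.081]
ee_rot: [0.001, 0.802, 0.598, 0.0]
contact_force: [-0.0, 0.3, -0.3]
width: 0.0549
```

```bash
python3 -c "
from h import *
plan([.508,-.1633,.081],73.3,1)"
```

```text
pos [ 0.508  -0.1641  0.081 ] total tool-frame shift [ 0.0008 -0.0002 -0.    ] rotvec [0.08 0.05 0.13]
[{"linear": [0.0008, -0.0002, -0.0], "delta_rot": [0.08, 0.05, 0.13]}]
```

>>> send_rows:
  force: 60
  plan:
    - {"linear": [0,0,0],"delta_rot": [0,0,0],"fingers": 0.015}
    - {"linear": [0,0,0],"delta_rot": [0,0,0],"fingers": 0.015}
    - {"linear": [0,0,0],"delta_rot": [0,0,0],"fingers": 0.015}
    - {"linear": [0,0,0],"delta_rot": [0,0,0],"fingers": 0.015}
    - {"linear": [0,0,0],"delta_rot": [0,0,0],"fingers": 0.015}
    - {"linear": [0,0,0],"delta_rot": [0,0,0],"fingers": 0.015}
    - {"linear": [0,0,-0.01],"delta_rot": [0,0,0],"fingers": 0.015}
    - {"linear": [0,0,-0.02],"delta_rot": [0,0,0],"fingers": 0.015}
    - {"linear": [0,0,-0.03],"delta_rot": [0,0,0],"fingers": 0.015}
    - {"linear": [0,0,-0.03],"delta_rot": [0,0,0],"fingers": 0.015}
    - {"linear": [0,0,0],"delta_rot": [0,0,0],"fingers": 0.015}

```text
clock: 16.52
position: [0.5089, -0.1651, 0.1763]
ee_rot: [0.002, 0.801, 0.598, 0.0]
contact_force: [0.4, -1.0, -0.6]
width: 0.0208
```

```bash
python3 -c "
from h import *
print(pose()[0]['width'],pose()[0]['contact_force'])
plan([.6033,.1960,.19],73.3,11)"
```

```text
0.020766510255020652 [ 0.43222523 -1.03051033 -0.63091665]
pos [ 0.5089 -0.1651  0.1763] total tool-frame shift [ 0.373  -0.0122 -0.0147] rotvec [0.2  0.15 0.17]
[{"linear": [0.0339, -0.0011, -0.0013], "delta_rot": [0.02, 0.01, 0.02]}, {"linear": [0.0339, -0.0011, -0.0013], "delta_rot": [0.02, 0.01, 0.02]}, {"linear": [0.0339, -0.0011, -0.0013], "delta_rot": [0.02, 0.01, 0.02]}, {"linear": [0.0339, -0.0011, -0.0013], "delta_rot": [0.02, 0.01, 0.02]}, {"linear": [0.0339, -0.0011, -0.0013], "delta_rot": [0.02, 0.01, 0.02]}, {"linear": [0.0339, -0.0012, -0.0013], "delta_rot": [0.02, 0.01, 0.02]}, {"linear": [0.0339, -0.0012, -0.0013], "delta_rot": [0.02, 0.01, 0.02]}, {"linear": [0.0339, -0.0012, -0.0013], "delta_rot": [0.02, 0.01, 0.02]}, {"linear": [0.0339, -0.0012, -0.0013], "delta_rot": [0.02, 0.01, 0.02]}, {"linear": [0.0339, -0.0012, -0.0013], "delta_rot": [0.02, 0.01, 0.02]}, {"linear": [0.0339, -0.0012, -0.0013], "delta_rot": [0.02, 0.01, 0.02]}]
```

>>> send_rows:
  plan:
    - {"linear": [0.03,-0.001,-0.002],"delta_rot": [0,0,0],"fingers": 0.015}
    - {"linear": [0.034,-0.001,-0.002],"delta_rot": [0,0,0],"fingers": 0.015}
    - {"linear": [0.034,-0.001,-0.002],"delta_rot": [0,0,0],"fingers": 0.015}
    - {"linear": [0.034,-0.001,-0.002],"delta_rot": [0,0,0],"fingers": 0.015}
    - {"linear": [0.034,-0.001,-0.002],"delta_rot": [0,0,0],"fingers": 0.015}
    - {"linear": [0.034,-0.001,-0.002],"delta_rot": [0,0,0],"fingers": 0.015}
    - {"linear": [0.034,-0.001,-0.002],"delta_rot": [0,0,0],"fingers": 0.015}
    - {"linear": [0.034,-0.001,0],"delta_rot": [0,0,0],"fingers": 0.015}
    - {"linear": [0.034,-0.001,0],"delta_rot": [0,0,0],"fingers": 0.015}
    - {"linear": [0.03,-0.001,0],"delta_rot": [0,0,0],"fingers": 0.015}
    - {"linear": [0.02,-0.001,0],"delta_rot": [0,0,0],"fingers": 0.015}
    - {"linear": [0,0,0],"delta_rot": [0,0,0],"fingers": 0.015}

```text
clock: 17.52
position: [0.6028, 0.189, 0.1933]
ee_rot: [0.006, 0.803, 0.595, 0.002]
contact_force: [0.0, 0.1, -1.4]
width: 0.0207
```

>>> send_rows:
  plan:
    - {"linear": [0,0,0],"delta_rot": [0,0,0],"fingers": 0.015}
    - {"linear": [0,0,0],"delta_rot": [0,0,0],"fingers": 0.015}

```text
clock: 17.68
position: [0.6019, 0.1898, 0.1925]
ee_rot: [0.006, 0.803, 0.597, 0.001]
contact_force: [0.4, -0.6, -0.7]
width: 0.0205
```

```bash
python3 - <<'E'
from h import *
plan([.6033,.1960,.15],73.3,1)
s,p,R=pose();c=cam("wrist");im=manip.get_image("wrist")
for n,w in [("nose",p+R.apply([0,0,.077])),("hole",[.6033,.196,.058])]: print(n,proj("wrist",w,c))
save(im,"w8.png",(150,100,380,290),3.1)
E
```

```text
pos [0.6019 0.1898 0.1925] total tool-frame shift [ 0.0065 -0.0009  0.0425] rotvec [ 0.6   0.26 -0.04]
[{"linear": [0.0065, -0.0009, 0.0425], "delta_rot": [0.6, 0.26, -0.04]}]
nose [[250.24553297 209.61477783]]
hole [[258.57996466 184.32775031]]
```

View pics/w8.png

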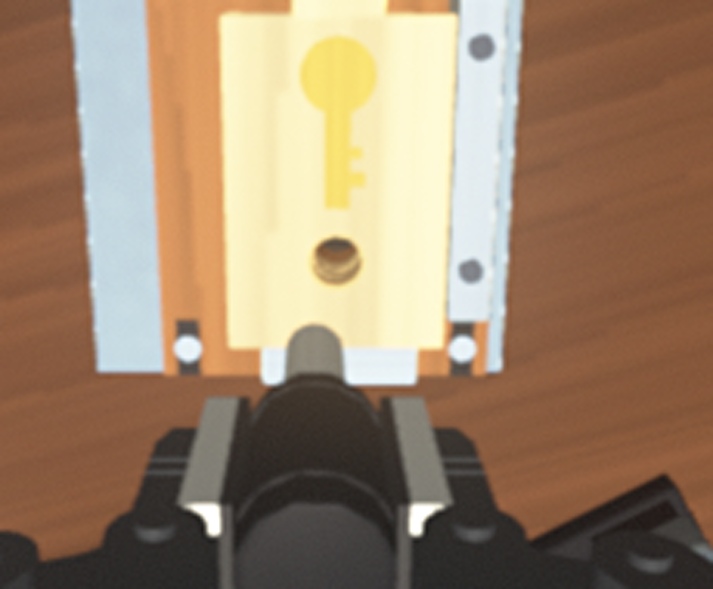

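The pin's nose is at (314, 335) and the hole at (337, 260), both within a pixel or two of prediction. I'll align and lower to just above the hole.

>>> send_rows:
  plan:
    - {"linear": [0.003,-0.001,0.006],"delta_rot": [0.6,0.25,0],"fingers": 0.015}
    - {"linear": [0.003,0,0.009],"delta_rot": [0,0,0],"fingers": 0.015}
    - {"linear": [0,0,0.009],"delta_rot": [0,0,0],"fingers": 0.015}
    - {"linear": [0,0,0.009],"delta_rot": [0,0,0],"fingers": 0.015}
    - {"linear": [0,0,0.006],"delta_rot": [0,0,0],"fingers": 0.015}
    - {"linear": [0,0,0],"delta_rot": [0,0,0],"fingers": 0.015}
    - {"linear": [0,0,0],"delta_rot": [0,0,0],"fingers": 0.015}

```text
clock: 18.32
position: [0.6011, 0.1899, 0.1482]
ee_rot: [-0.001, 0.805, 0.594, -0.003]
contact_force: [-0.3, -0.8, -1.4]
width: 0.0209
```

```bash
python3 - <<'E'
from h import *
plan([.6033,.1960,.138],73.3,1)
E
```

```text
pos [0.6011 0.1899 0.1482] total tool-frame shift [0.0066 0.0004 0.0102] rotvec [-0.25  0.2  -0.47]
[{"linear": [0.0066, 0.0004, 0.0102], "delta_rot": [-0.25, 0.2, -0.47]}]
```

>>> send_rows:
  plan:
    - {"linear": [0.003,0,0.003],"delta_rot": [-0.2,0.2,-0.4],"fingers": 0.015}
    - {"linear": [0.003,0,0.003],"delta_rot": [0,0,0],"fingers": 0.015}
    - {"linear": [0,0,0],"delta_rot": [0,0,0],"fingers": 0.015}
    - {"linear": [0,0,0],"delta_rot": [0,0,0],"fingers": 0.015}

```text
clock: 18.65
position: [0.6034, 0.1962, 0.1418]
ee_rot: [-0.0, 0.803, 0.597, 0.0]
contact_force: [0.0, 0.2, -1.4]
width: 0.0207
```

```bash
python3 - <<'E'
from h import *
plan([.6033,.1960,.138],73.3,1)
E
```

```text
pos [0.6034 0.1962 0.1418] total tool-frame shift [-0.0002 -0.      0.0038] rotvec [ 0.01 -0.05 -0.05]
[{"linear": [-0.0002, -0.0, 0.0038], "delta_rot": [0.01, -0.05, -0.05]}]
```

>>> send_rows:
  plan:
    - {"linear": [0,0,0.002],"delta_rot": [0,0,0],"fingers": 0.015}
    - {"linear": [0,0,0.002],"delta_rot": [0,0,0],"fingers": 0.015}
    - {"linear": [0,0,0.002],"delta_rot": [0,0,0],"fingers": 0.015}
    - {"linear": [0,0,0.002],"delta_rot": [0,0,0],"fingers": 0.015}
    - {"linear": [0,0,0.002],"delta_rot": [0,0,0],"fingers": 0.015}

```text
clock: 19.07
position: [0.6042, 0.1968, 0.1324]
ee_rot: [0.0, 0.802, 0.597, 0.002]
contact_force: [-1.0, 0.2, -0.7]
width: 0.0204
```

```bash
cat > st2.py <<'E'
from h import *
s=pose()[0];print(s["contact_force"].round(1),s["moment"].round(2),s["width"]);plan([.6033,.1960,.09],73.3,1)
E
python3 st2.py
```

```text
[-1.   0.2 -0.7] [ 0.02 -0.02 -0.01] 0.02043697977018632
pos [0.6042 0.1968 0.1324] total tool-frame shift [-0.0011 -0.0008  0.0424] rotvec [ 0.17 -0.13  0.  ]
[{"linear": [-0.0011, -0.0008, 0.0424], "delta_rot": [0.17, -0.13, 0.0]}]
```

Nose is just inside the top paddle with no load. Continuing with small corrections.

>>> send_rows:
  plan:
    - {"linear": [-0.001,-0.001,0.002],"delta_rot": [0.2,-0.1,0],"fingers": 0.015}
    - {"linear": [0,0,0.002],"delta_rot": [0,0,0],"fingers": 0.015}
    - {"linear": [0,0,0.002],"delta_rot": [0,0,0],"fingers": 0.015}
    - {"linear": [0,0,0.002],"delta_rot": [0,0,0],"fingers": 0.015}

```text
clock: 19.4
position: [0.6028, 0.1958, 0.1235]
ee_rot: [-0.0, 0.802, 0.597, -0.0]
contact_force: [0.3, -0.7, -1.9]
width: 0.0205
```

```bash
python3 st2.py
```

```text
[ 0.3 -0.7 -1.9] [ 0.03 -0.04 -0.04] 0.020518254306897788
pos [0.6028 0.1958 0.1235] total tool-frame shift [0.0003 0.0004 0.0335] rotvec [-0.05 -0.01 -0.  ]
[{"linear": [0.0003, 0.0004, 0.0335], "delta_rot": [-0.05, -0.01, -0.0]}]
```

>>> send_rows:
  plan:
    - {"linear": [0,0,0.002],"delta_rot": [0,0,0],"fingers": 0.015}
    - {"linear": [0,0,0.002],"delta_rot": [0,0,0],"fingers": 0.015}
    - {"linear": [0,0,0.002],"delta_rot": [0,0,0],"fingers": 0.015}
    - {"linear": [0,0,0.002],"delta_rot": [0,0,0],"fingers": 0.015}

```text
clock: 19.73
position: [0.603, 0.1958, 0.1146]
ee_rot: [-0.0, 0.802, 0.597, -0.0]
contact_force: [0.2, -0.6, -0.7]
width: 0.0208
```

```bash
python3 st2.py
```

```text
[ 0.2 -0.6 -0.7] [-0.04  0.01  0.01] 0.020752314662740242
pos [0.603  0.1958 0.1146] total tool-frame shift [0.0003 0.0002 0.0246] rotvec [-0.04 -0.01 -0.01]
[{"linear": [0.0003, 0.0002, 0.0246], "delta_rot": [-0.04, -0.01, -0.01]}]
```

>>> send_rows:
  plan:
    - {"linear": [0,0,0.002],"delta_rot": [0,0,0],"fingers": 0.015}
    - {"linear": [0,0,0.002],"delta_rot": [0,0,0],"fingers": 0.015}
    - {"linear": [0,0,0.002],"delta_rot": [0,0,0],"fingers": 0.015}
    - {"linear": [0,0,0.002],"delta_rot": [0,0,0],"fingers": 0.015}
    - {"linear": [0,0,0.002],"delta_rot": [0,0,0],"fingers": 0.015}

```text
clock: 20.15
position: [0.6031, 0.1957, 0.1035]
ee_rot: [-0.0, 0.802, 0.597, -0.0]
contact_force: [0.4, -0.4, -1.2]
width: 0.0208
```

```bash
python3 st2.py
```

```text
[ 0.4 -0.4 -1.2] [-0.   -0.03  0.01] 0.02079757801946149
pos [0.6031 0.1957 0.1035] total tool-frame shift [0.0003 0.0001 0.0135] rotvec [-0.02 -0.01 -0.01]
[{"linear": [0.0003, 0.0001, 0.0135], "delta_rot": [-0.02, -0.01, -0.01]}]
```

Through all three paddles and free. Now onto the plug.

>>> send_rows:
  plan:
    - {"linear": [0,0,0.002],"delta_rot": [0,0,0],"fingers": 0.015}
    - {"linear": [0,0,0.002],"delta_rot": [0,0,0],"fingers": 0.015}
    - {"linear": [0,0,0.002],"delta_rot": [0,0,0],"fingers": 0.015}

```text
clock: 20.4
position: [0.6033, 0.1957, 0.0977]
ee_rot: [0.0, 0.802, 0.597, 0.0]
contact_force: [-1.1, -0.7, 7.5]
width: 0.0208
```

>>> send_rows:
  plan:
    - {"linear": [0,0,0.002],"delta_rot": [0,0,0],"fingers": 0.015}
    - {"linear": [0,0,0.002],"delta_rot": [0,0,0],"fingers": 0.015}

```text
clock: 20.57
position: [0.6033, 0.1957, 0.0959]
ee_rot: [0.0, 0.802, 0.597, 0.0]
contact_force: [-2.2, -0.8, 6.6]
width: 0.0204
```

```bash
python3 st2.py
```

```text
[-2.2 -0.8  6.6] [-0.12  0.42 -0.01] 0.020443991104904857
pos [0.6033 0.1957 0.0959] total tool-frame shift [ 0.0003 -0.0001  0.0059] rotvec [ 0.05 -0.03  0.  ]
[{"linear": [0.0003, -0.0001, 0.0059], "delta_rot": [0.05, -0.03, 0.0]}]
```

>>> send_rows:
  plan:
    - {"linear": [0,0,0.0025],"delta_rot": [0,0,0],"fingers": 0.015}
    - {"linear": [0,0,0.0025],"delta_rot": [0,0,0],"fingers": 0.015}
    - {"linear": [0,0,0.0025],"delta_rot": [0,0,0],"fingers": 0.015}

```text
clock: 20.82
position: [0.6032, 0.1957, 0.0924]
ee_rot: [0.001, 0.802, 0.597, 0.001]
contact_force: [-1.4, -0.3, 6.7]
width: 0.0208
```

>>> send_rows:
  plan:
    - {"linear": [0,0,0.0025],"delta_rot": [0,0,0],"fingers": 0.015}
    - {"linear": [0,0,0.002],"delta_rot": [0,0,0],"fingers": 0.015}

```text
clock: 20.98
position: [0.6031, 0.1957, 0.0906]
ee_rot: [0.001, 0.802, 0.597, 0.002]
contact_force: [-2.9, -0.7, 6.6]
width: 0.0209
```

```bash
python3 st2.py
```

```text
[-2.9 -0.7  6.6] [-0.12  0.41 -0.  ] 0.020881209497682456
pos [0.6031 0.1957 0.0906] total tool-frame shift [0.0004 0.0001 0.0006] rotvec [ 0.2  -0.09  0.03]
[{"linear": [0.0004, 0.0001, 0.0006], "delta_rot": [0.2, -0.09, 0.03]}]
```

>>> send_rows:
  plan:
    - {"linear": [0,0,0.0025],"delta_rot": [0.2,-0.1,0],"fingers": 0.015}
    - {"linear": [0,0,0.002],"delta_rot": [0,0,0],"fingers": 0.015}

```text
clock: 21.15
position: [0.6033, 0.1957, 0.0891]
ee_rot: [0.001, 0.802, 0.597, 0.001]
contact_force: [-2.6, -1.5, 10.6]
width: 0.0207
```

>>> send_rows:
  plan:
    - {"linear": [0,0,0.002],"delta_rot": [0,0,0],"fingers": 0.015}
    - {"linear": [0,0,0.002],"delta_rot": [0,0,0],"fingers": 0.015}

```text
clock: 21.32
position: [0.6033, 0.1957, 0.0891]
ee_rot: [0.001, 0.802, 0.597, 0.001]
contact_force: [-2.6, -1.2, 9.6]
width: 0.0207
```

>>> send_rows:
  plan:
    - {"linear": [0,0,0.002],"delta_rot": [0,0,0],"fingers": 0.015}
    - {"linear": [0,0,0.002],"delta_rot": [0,0,0],"fingers": 0.015}

```text
clock: 21.48
position: [0.6032, 0.1957, 0.0891]
ee_rot: [0.001, 0.802, 0.597, 0.002]
contact_force: [-3.2, -1.0, 9.5]
width: 0.0208
```

```bash
python3 st2.py
```

```text
[-3.2 -1.   9.5] [-0.25  0.67 -0.  ] 0.020773785419512834
pos [0.6032 0.1957 0.0891] total tool-frame shift [ 0.0004 -0.     -0.0009] rotvec [ 0.27 -0.09  0.06]
[{"linear": [0.0004, -0.0, -0.0009], "delta_rot": [0.27, -0.09, 0.06]}]
```

It stopped hard at TCP z = 0.0891, where fully home should be 0.089. Releasing and retreating.

>>> send_rows:
  plan:
    - {"linear": [0,0,0],"delta_rot": [0,0,0],"fingers": 0.045}
    - {"linear": [0,0,0],"delta_rot": [0,0,0],"fingers": 0.045}
    - {"linear": [0,0,0],"delta_rot": [0,0,0],"fingers": 0.045}
    - {"linear": [0,0,0],"delta_rot": [0,0,0],"fingers": 0.045}
    - {"linear": [0,0,0],"delta_rot": [0,0,0],"fingers": 0.045}
    - {"linear": [0,0,-0.01],"delta_rot": [0,0,0],"fingers": 0.045}
    - {"linear": [0,0,-0.015],"delta_rot": [0,0,0],"fingers": 0.045}
    - {"linear": [0,0,-0.025],"delta_rot": [0,0,0],"fingers": 0.045}
    - {"linear": [0,0,-0.03],"delta_rot": [0,0,0],"fingers": 0.045}
    - {"linear": [0,0.02,-0.03],"delta_rot": [0,0,0],"fingers": 0.045}
    - {"linear": [0,0.03,-0.02],"delta_rot": [0,0,0],"fingers": 0.045}
    - {"linear": [0,0,0],"delta_rot": [0,0,0],"fingers": 0.045}

```text
clock: 22.48
position: [0.6492, 0.1814, 0.2256]
ee_rot: [0.0, 0.801, 0.598, -0.0]
contact_force: [1.8, -0.2, 0.3]
width: 0.0453
```

```bash
python3 - <<'E'
from h import *
c=cam("wrist");im=manip.get_image("wrist")
print("expect knob top/bottom",proj("wrist",[[.6033,.196,.102],[.6033,.196,.058]],c))
x=im[0:230,140:400]; s=manip.get_image("side"); u=proj("side",[[.6033,.196,.08]])[0].astype(int);print(u)
y=s[max(u[1]-45,0):u[1]+45,u[0]-60:u[0]+60]
x=cv2.resize(x,(520,460),interpolation=cv2.INTER_CUBIC);y=cv2.resize(y,(280,210),interpolation=cv2.INTER_CUBIC);o=np.zeros((460,800,3),np.uint8);o[:,:520]=x;o[:210,520:]=y;save(o,"w9.png")
E
```

```text
expect knob top/bottom [[251.58831841 129.76650637]
 [251.50960644 125.28915559]]
[218 158]
```

View pics/w9.png

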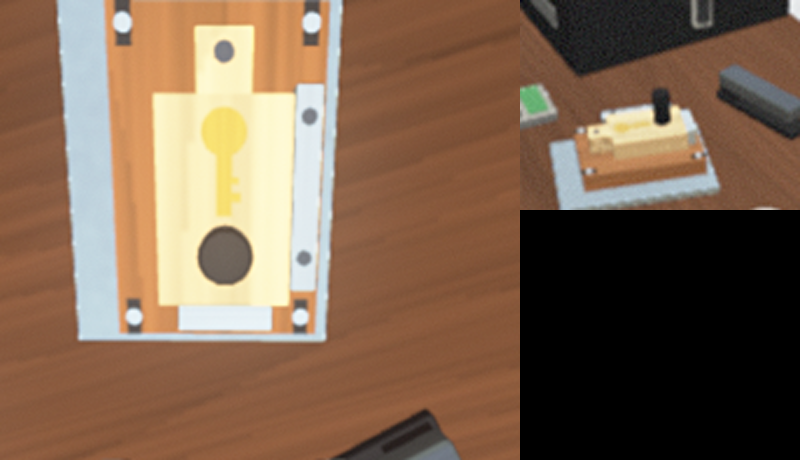

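The knob stands upright on the squared stack (at (225, 254)), and the side view shows no gap below it. Handing in.

```bash
python3 -c "
from rig import manip
print(manip.sign_off())"
```

```text
the job is handed in; nothing more can be done
None
```

The three paddles are squared into the corner of the dock and the locking pin is pushed home through all of them. I released it and handed the job in at about 22.5 s of the 72 s allowed; no verdict was reported.

- **Stack:** I pushed it onto the side fence and then the end stop, with readings of about 5–6 N at each. The close-up afterwards showed the stack square, with one clear hole. Its position from the camera and from the push contacts agreed to about 1 mm.
- **Pin:** It went through the paddles without load. It pushed the plug down at about 7 N and stopped hard at about 10 N, with the tool 0.1 mm from where I expected fully home to be.
- **Final check:** The last pictures show the knob upright on the top paddle with no visible gap, and the gripper clear of it. I never sent the arm near the other things on the desk, but I did not measure their positions again at the end.
- **Disagreements:** One move was refused because its rows lacked a finger value. Fast moves drifted up to about 15 mm and were corrected before any contact. The two cameras put the dock plate about 3 mm apart, so I used the wrist camera and the contact points.

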